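# Stop the spit flywheel over its slot and lock it

## Task

The flywheel of the spit gearbox is still running free. Slow it with a light touch, never a hard shove, so that it comes to rest with its hole over the slot in the gearbox's fixed tongue; only once it stands still there, push the locking pin from its block gently fully home through the hole into the slot, flange down on the wheel, and let go. Leave the other things on the counter as they are.

Things in the scene. Friction and masses are not known exactly. Their poses are not given: they have to be found in the camera images.
- gearbox: Fixed grey spit gearbox, 88 mm square, 60 mm high, on a 120 mm square foot. On top a fixed dark steel tongue, 50 mm wide, 14 mm thick, upper face 74 mm above the counter, reaching 110 mm from the wheel axis along the gearbox's own +x. A short brass shaft stub points to -x. Origin: on the counter, on the wheel's vertical axis.
- slot (a point): Point on the upper face of the fixed tongue, 62 mm from the wheel axis along the gearbox's +x, on the centre line of the slot. The slot is 14.5 mm wide, runs radially from 54 to 104 mm from the axis and goes right through the tongue; its outer end shows beyond the wheel's rim.
- flywheel: Flat steel wheel above the gearbox: disc 176 mm diameter, 12 mm thick, 1.5-2.5 kg. Origin: on its axis, 82 mm above the counter, where the disc's underside nominally lies; its own x axis points to its only hole. A start spring, spent by 4 s, sends it counter-clockwise (from above) to 1.3-5 rad/s; then it coasts free for some 20 s or more and once stopped stays as left. Before 4 s it may restart.
- wheel_face (a point): Point on the axis, 94 mm up: nominal height of the disc's flat upper face (20 to 88 mm off the axis). The disc sits on spring washers: true height up to 5 mm higher or lower, unmeasured; gives 1 mm per 6 N. Touch down slowly (20 mm/s); a fingertip at 3-8 N stops it in under a second, then drags it round. Over 15 N is a shove. Hub: 20 mm radius, 19 mm above the face; cap 10 mm radius, 8 mm more.
- wheel_hole (a point): Centre of the wheel's round hole, 62 mm from the axis, at the nominal height of the upper face (true height up to 5 mm off). 16 mm diameter, right through the disc.
- pin: Loose locking pin, 120 g: steel shank 12 mm diameter, 44 mm long, with a tapered foot; a flange 30 mm diameter and 4 mm thick; on top a round black grip 22 mm diameter and 36 mm tall. Origin: centre of the flange's underside; z up along the grip (top at +40 mm).
- pin_tip (a point): Lower end of the pin's shank, 44 mm below the pin's origin.
- pin_block: Fixed aluminium block 60 x 60 x 55 mm with one 14 mm hole, 50 mm deep, in the centre of its top; the pin stands in it upright, flange resting on the block's top. Origin: centre of its underside.
- tongs: Bystander: steel tongs lying on the counter, 255 mm long, about 18 mm high. Origin: middle of the underside.
- salt_pig: Bystander: glass salt pig, 86 mm diameter, 78 mm tall. Origin: centre of its underside.
- basting_pot: Bystander: aluminium basting pot, 100 mm diameter, 80 mm tall. Origin: centre of its underside.
- silicone_lid: Bystander: round silicone lid, 130 mm diameter, with a knob, 25 mm tall. Origin: centre of its underside.
- fork: Bystander: plastic fork, 185 mm long, lying. Origin: on the counter under its middle.
- spice_jar: Bystander: small jar, 48 mm diameter, 85 mm tall. Origin: centre of its underside.
- cork_rest: Bystander: round cork pot rest, 140 mm diameter, 12 mm thick. Origin: centre of its underside.
Things that resemble listed ones, but are neither listed nor needed, are in the scene too. What is shaped like the gearbox but turquoise is not meant.

How it is judged (in metres and radians):
On the way, in this order (a step that is already met when the one before it is completed fails the run):
1. the wheel stands still with its hole over the slot, nothing in the hole yet (angular speed of flywheel below 0.08 rad/s and horizontal distance between wheel_hole and slot below 0.005 m and (horizontal distance between pin_tip and gearbox above 0.1 m or z of pin_tip in the frame of flywheel above 0.01 m)), for 0.3 s.
2. the pin is through the hole and in the slot, flange down on the wheel (horizontal distance between pin_tip and slot below 0.006 m and z of pin_tip in the frame of slot below -0.016 m), for 0.2 s.
At the end, for the whole second after the job is handed in: Pin upright (0.15 rad) through the hole into the slot: tip within 6 mm sideways of the slot point and 16 mm or more below the tongue's top (flange down on the wheel gives 18 or more); hole within 6 mm of the slot point; wheel and pin at rest and let go (all of step 2 and horizontal distance between wheel_hole and slot below 0.006 m and angle between pin's own z axis and vertical below 0.15 rad and angular speed of flywheel below 0.4 rad/s and linear speed of pin below 0.03 m/s); the robot touches nothing.
It fails at once if more than 15 N on the flywheel (contact force between anything else and flywheel above 15 N).
It fails at once if the pin pushed into the wheel while it turns faster than 1 rad/s (horizontal distance between pin_tip and flywheel below 0.085 m and z of pin_tip in the frame of flywheel below 0.006 m and angular speed of flywheel above 1 rad/s).
It fails at once if a bystander moved more than 20 mm (distance of any of tongs, salt_pig, basting_pot, silicone_lid, fork, spice_jar, cork_rest from where it was at the start of the episode above 0.02 m).
It also fails if it takes over 70 s, if anything falls off the work surface, if the arm or the gripper's body presses on something with over 40 N, if the wrist force passes 120 N, or if a joint passes its speed limit or range.

## Robot

A 6-joint arm with a two-finger parallel gripper is mounted at the origin on the work surface. World frame = base frame: x ahead of the robot, y to its left, z up, the work surface at z = 0. Lengths are in mm, angles in degrees, forces in N, time in s.
With the tool pointing down it reaches from about 225 to 725 mm from the base axis. Payload 3.1 kg.
Tool frame: the origin (TCP) lies at the very end of the fingers, on their centre line; the grasp point (between the pads) lies 19 mm behind it; z points along the fingers, y is the direction in which the jaws open and shut (so a half turn about z gives the same grasp; the last joint's range is limited). The gripper opens to 85 mm and grips with 20 to 120 N. Pads are 22 mm wide; open, the fingers measure 114 mm over their backs; the gripper's body (76 mm by 85 mm) begins 54 mm behind the grasp point. The pads swing forward as they close: fully open they stand 13 mm farther back than shut.
Start: joints at [65.157, 2.75, 5.684, 92.934, 0, 82.678], TCP at [158.062, 500.633, 231.312] pointing down, gripper open.
Joint ranges: [-166.93, 166.93], [-56.73, 111.36], [-69.38, 81.34], [-121.58, 131.49], [-85.45, 84.26], [-180, 180]. Speed limits (degrees/s): [159.86, 159.86, 180, 180, 180, 180].

## Interface

Orientations are given as a 3x3 rotation matrix whose columns are the frame's x, y, z axes.
In Python, from plant import bot, cams, order, models gives the robot as it stands.
- The arm moves only by the tool arm_command, never from a script. Its argument "motion" is a list that holds one entry, the list of rows, each a list of 7 numbers: the closure, from 0 (fully open) to 1 (shut), then the shift along the tool's x, y, z in m, then the turn, a rotation vector about the tool's x, y, z in rad. A call has 1 to 20 rows; each row is the pose to reach, as a shift and turn from the pose commanded when the call began, along the tool's axes at that moment; what a row does not reach only later rows make up. A row lasts 1/12 s, in which the tool goes at most 41.7 mm and 7.16 degrees, less where a joint would pass 70% of its speed; a pose out of reach is approached as far as the arm can. A call with a gripper value outside its range is refused whole. The fingers move at their own pace and stop on an object; "newtons" is the grip in N (left out, the last holds). Time passes only in rows, so rows that repeat a pose let the fingers close. It gives the time, the measured TCP pose, the force and the opening at its end, in the units of the state.
- bot.sense(): the state, without advancing time (a new reading comes with each control period).
- cams.read_camera(name): name is "side" or "top" or "wrist"; returns a dict with "image" (480x640x3 uint8, red, green, blue), "K" (3x3 intrinsics, pixels), "R" (3x3) and "t" (3): a world point X has camera coordinates R X + t. Camera axes: x right, y down, z forward; pixel columns grow to the right and rows downward; lengths in mm; the calibration is good to about 2 mm. A picture is of the moment at which its call begins. There is no depth.
- order.close_job(): hands the job in, once; it reports no verdict.
Trained networks look in a picture, given as the dict that the camera call returned (one of the last four; its "shot" number tells which), for a name from the list of things; names that differ only in an ending like _2 or _b are one class to them, and where a whole thing is asked for, a point or a joint stands for the part that bears it (a point fixed in the world has none). Each returns a list of dicts, best first, with "confidence" (0 to 1); they miss things now and then, are a little off and sometimes report something else, mostly with a low value. They report only what shows in the picture. A call takes as long as a camera call. They do not tell look-alikes from the thing itself.
- models.boxes_of(name, picture): "location" ([row, column] in pixels, amid what is visible of it).
- models.cut_out(name, picture): "mask" (480x640 bool, what is visible of it) and "location" ([row, column] in pixels, amid what is visible of it).
- models.mark_of(name, picture): "location" ([row, column] in pixels: a listed point, or the origin of a listed thing).
The state is a dict: "clock": time; "qpos": joint angles; "joint_velocities": joint speeds; "effort": joint torques, N m; "tool_pos": TCP position; "tcp_rot": TCP orientation; "force": force on the tool from outside, world axes, zero at the start; "torque": the same for the moment, N m; "grip_width": opening from 0.0 (shut) to 1.0 (fully open).
Only numpy, scipy, OpenCV 4.12 (cv2) and the standard library are available. Lean on these libraries where they do the work, as an engineer would, in place of code of your own. Each camera call takes 0.05 s, during which the arm holds its last target.

## Working session

There is one attempt and no reset: what is moved stays moved. The work goes in short steps, Python scripts to look and compute and a tool call to move; the robot and the scene stay as the last step left them, time stands still between calls to the robot, and variables do not carry over. Pictures are saved under pics/ and viewed, and the job is handed in when it is done.

Besides the shell and the picture viewer there is one more tool, called after ">>>" as a command line: name --argument value ..., lists and objects as JSON in quotes. arm_command: Moves the arm, as the interface text tells. Its arguments: {"type":"object","properties":{"motion":{"type":"array","items":{"type":"array","items":{"type":"array","items":{"type":"number"}}}},"newtons":{"type":"number"}},"required":["motion"]}

```bash
ls; mkdir -p pics; python3 - <<'E'
from plant import bot,cams,order,models
import cv2
s=bot.sense();print(s)
for n in ["side","top"]:
    p=cams.read_camera(n);cv2.imwrite(f"pics/{n}0.png",p["image"][:,:,::-1]);print(n,p["K"],p["R"],p["t"],p["shot"])
    for q in ["gearbox","flywheel","wheel_hole","slot","pin","pin_block"]:
        print(q,[(r["location"],round(r["confidence"],2)) for r in models.mark_of(q,p)][:4])
print(bot.sense()["clock"])
E
```

```text
pics
{'clock': 0.0, 'qpos': array([ 6.51563972e+01,  2.79344176e+00,  5.59080550e+00,  9.29349786e+01,
       -8.74729885e-05,  8.26778541e+01]), 'joint_velocities': array([ 0.02249812, -0.0074235 ,  0.04534591,  0.00540281,  0.01715163,
        0.05626771]), 'effort': array([-6.01147094e-04, -3.38786745e+01,  3.20012999e+01,  2.03092030e-02,
       -1.10497631e-04,  3.93992199e-07]), 'tool_pos': array([157.8030245 , 500.06602842, 230.1051419 ]), 'tcp_rot': array([[-9.53604119e-01,  3.01061737e-01, -1.00772622e-03],
       [ 3.01063269e-01,  9.53601675e-01, -2.18020144e-03],
       [ 3.04594178e-04, -2.38243842e-03, -9.99997116e-01]]), 'force': array([-0.40631113, -0.08517147,  0.06724046]), 'torque': array([-0.04306239,  0.0298204 , -0.00322739]), 'grip_width': 0.9999437179644918}
side [[496.84771886   0.         326.4417941 ]
 [  0.         496.84771886 232.30076645]
 [  0.           0.           1.        ]] [[ 0.96040709 -0.27850585 -0.0072611 ]
 [-0.18090142 -0.60358052 -0.77650836]
 [ 0.21187946  0.74707767 -0.63006511]] [-503.45405003  156.49895951 1105.28631525] 1
gearbox [([
[... 259 characters left out ...]
.3], 0.62)]
pin_block [([325.1, 345.3], 0.63), ([179.9, 314.0], 0.38)]
top [[509.43915739   0.         317.68697186]
 [  0.         509.43915739 240.1882456 ]
 [  0.           0.           1.        ]] [[-8.42392261e-04 -9.99823533e-01 -1.87668253e-02]
 [-9.88279262e-01  3.69721454e-03 -1.52612030e-01]
 [ 1.52654483e-01  1.84183051e-02 -9.88107977e-01]] [8.83102684e-01 5.20482252e+02 1.18667664e+03] 2
gearbox [([251.5, 230.7], 0.88), ([354.0, 214.5], 0.84)]
flywheel [([354.8, 211.0], 0.93), ([246.7, 222.8], 0.75)]
wheel_hole [([240.9, 192.6], 0.85), ([330.4, 212.4], 0.85)]
slot [([220.7, 218.8], 0.88), ([328.0, 215.2], 0.88)]
pin [([242.6, 410.8], 0.5)]
pin_block [([247.3, 402.1], 0.94)]
0.7
```

View pics/side0.png

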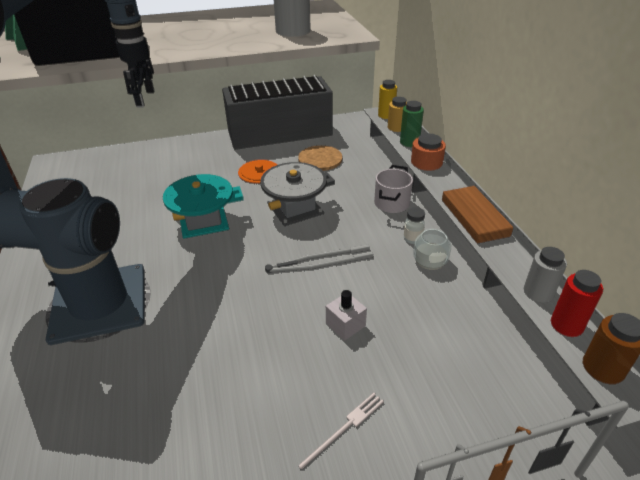

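View pics/top0.png

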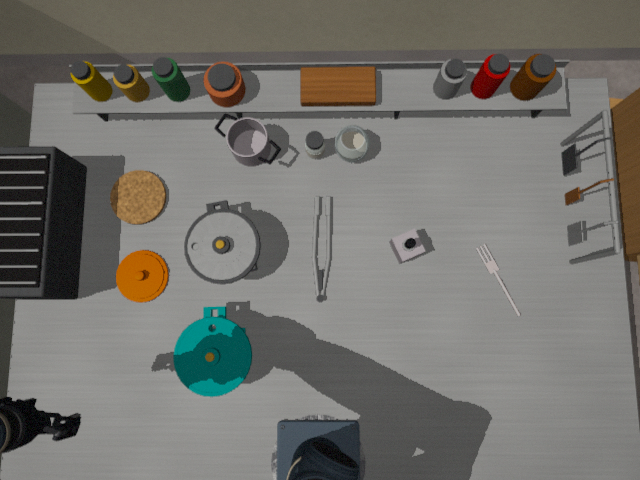

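```bash
cat > h.py <<'E'
import numpy as np,cv2
from plant import bot,cams,order,models
def ray(p,loc):
    K,R,t=map(np.array,(p["K"],p["R"],p["t"]))
    d=R.T@np.linalg.solve(K,[loc[1],loc[0],1.]);return -R.T@t,d
def atz(p,loc,z):
    c,d=ray(p,loc);return c+d*(z-c[2])/d[2]
def tri(rs):
    A=np.zeros((3,3));b=np.zeros(3)
    for c,d in rs:
        d=d/np.linalg.norm(d);P=np.eye(3)-np.outer(d,d);A+=P;b+=P@c
    return np.linalg.solve(A,b)
def proj(p,X):
    q=np.array(p["K"])@(np.array(p["R"])@np.array(X,float)+p["t"]);return q[:2]/q[2]
E
python3 - <<'E'
from h import *
import cv2
P={n:cams.read_camera(n) for n in("side","top")}
Z=dict(gearbox=0,flywheel=82,wheel_face=94,wheel_hole=94,slot=74,pin=55,pin_tip=11,pin_block=0)
L={}
for q in Z:
    for n in P:
        for r in models.mark_of(q,P[n])[:3]:
            print(q,n,np.round(r["location"]),round(r["confidence"],2),atz(P[n],r["location"],Z[q]).round(1))
print(bot.sense()["clock"])
i=P["top"]["image"][185:300,160:290,::-1];cv2.imwrite("pics/c1.png",cv2.resize(i,None,fx=5,fy=5,interpolation=2))
E
```

```text
gearbox side [221. 203.] 0.91 [247.8 236.2   0. ]
gearbox side [206. 296.] 0.68 [503.8 231.1   0. ]
gearbox top [353. 219.] 0.81 [251.1 239.8   0. ]
gearbox top [250. 228.] 0.73 [503.8 223.7  -0. ]
flywheel side [186. 293.] 0.95 [492.6 209.5  82. ]
flywheel side [195. 200.] 0.6 [252.5 237.5  82. ]
flywheel top [247. 222.] 0.77 [498.3 221.7  82. ]
flywheel top [356. 214.] 0.62 [250.7 233.6  82. ]
wheel_face side [181. 293.] 0.72 [495.8 212.5  94. ]
wheel_face side [190. 195.] 0.55 [243.9 244.1  94. ]
wheel_face top [354. 213.] 0.88 [254.9 233.3  94. ]
wheel_face top [244. 221.] 0.67 [503.1 221.   94. ]
wheel_hole side [174. 279.] 0.94 [466.7 260.2  94. ]
wheel_hole side [186. 218.] 0.71 [302.9 247.5  94. ]
wheel_hole top [257. 200.] 0.81 [474.  270.2  94. ]
wheel_hole top [329. 213.] 0.56 [311.4 234.5  94. ]
slot side [177. 314.] 0.93 [561.7 248.   74. ]
slot side [192. 224.] 0.78 [316.  242.9  74. ]
slot top [329. 214.] 0.94 [310.5 235.8  74. ]
slot top [221. 216.] 0.73 [561.5 239.8  74. ]
pin top [241. 408.] 0.48 [ 514.5 -214.8   55. ]
pin top [244. 221.] 0.29 [509.8 230.2  55. ]
pin_block side [323. 347.] 0.85 [ 508.4 -212.     0. ]
pin_block top [250. 405.] 0.77 [ 500.8 -214.6    0. ]
1.6
```

View pics/c1.png

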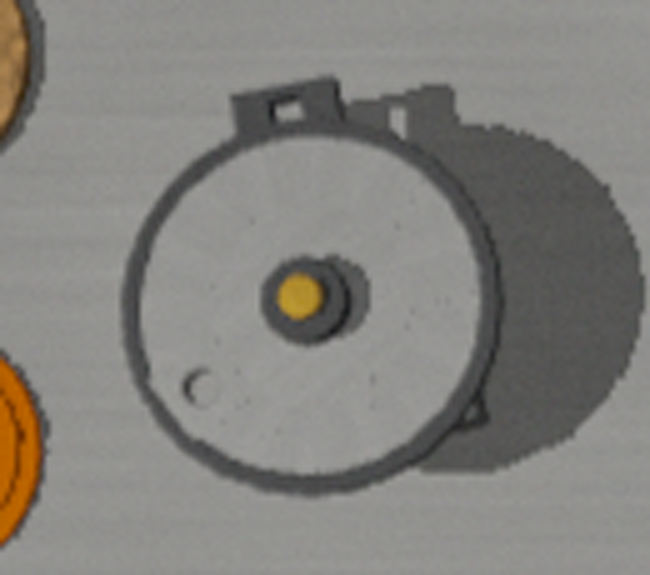

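```bash
python3 - <<'E'
from h import *
from scipy.optimize import least_squares
p=cams.read_camera("top")
r=[m for m in models.cut_out("flywheel",p) ]
for m in r: print(m["location"],m["confidence"],m["mask"].sum())
m=min(r,key=lambda m:abs(m["location"][0]-247)+abs(m["location"][1]-222))["mask"].astype(np.uint8)
c=max(cv2.findContours(m,0,2)[0],key=len)[:,0]
W=np.array([atz(p,(v,u),94) for u,v in c])
f=least_squares(lambda a:np.hypot(W[:,0]-a[0],W[:,1]-a[1])-a[2],[500,221,88],loss="soft_l1",f_scale=1.5)
print(f.x,f.cost)
# slot outer end visible centre
print("slot vis",atz(p,(185+105/5-.4,160+288/5-.4),74))
g=p["image"][185:300,160:290].astype(int)
w=cams.read_camera("wrist");cv2.imwrite("pics/w0.png",w["image"][:,:,::-1])
s=bot.sense();print(s["clock"],"cam pos",-w["R"].T@w["t"],w["R"],w["K"][0])
print("cam in tool",s["tcp_rot"].T@(-w["R"].T@w["t"]-s["tool_pos"]), w["R"]@s["tcp_rot"])
E
```

```text
[357.4, 210.5] 0.68 5033
[249.3, 219.6] 0.57 4476
[499.96366567 220.60509956  86.84099833] 68.9222385851644
slot vis [599.20262332 237.5866051   74.        ]
1.75 cam pos [ 94.12106183 521.19537575 374.53254366] [[ 3.00863297e-01  9.53667226e-01 -3.13044896e-04]
 [ 9.20226947e-01 -2.90227351e-01  2.62584177e-01]
 [ 2.50327069e-01 -7.92900135e-02 -9.64909038e-01]] [333.49296372   0.         320.85102399]
cam in tool [  67.1836918     0.35135342 -143.25971615] [[ 2.54194643e-04  9.99999939e-01  2.38806381e-04]
 [-9.64912081e-01  3.07979609e-04 -2.62573000e-01]
 [-2.62573057e-01 -1.63682512e-04  9.64912101e-01]]
```

>>> arm_command --motion '[[[1,-0.02,-0.007,0.002,0,0,0.06],[1,-0.05,-0.017,0.004,0,0,0.14],[1,-0.085,-0.028,0.007,0,0,0.24],[1,-0.12,-0.04,0.01,0,0,0.34],[1,-0.155,-0.051,0.013,0,0,0.44],[1,-0.19,-0.063,0.016,0,0,0.54],[1,-0.225,-0.074,0.018,0,0,0.64],[1,-0.26,-0.086,0.021,0,0,0.74],[1,-0.295,-0.098,0.024,0,0,0.84],[1,-0.33,-0.109,0.027,0,0,0.94],[1,-0.36,-0.119,0.029,0,0,1.02],[1,-0.38,-0.126,0.03,0,0,1.07],[1,-0.393,-0.13,0.031,0,0,1.09],[1,-0.393,-0.13,0.031,0,0,1.09],[1,-0.393,-0.13,0.031,0,0,1.09],[1,-0.393,-0.13,0.031,0,0,1.09]]]' --newtons 40

```text
clock: 3.08
tool_pos: [492.9, 259.1, 200.5]
tcp_rot: [[-0.176, 0.984, -0.001], [0.984, 0.176, 0.001], [0.001, -0.001, -1.0]]
force: [0.5, -0.3, 1.0]
grip_width: 0.002
```

```bash
python3 - <<'E'
from h import *
w=cams.read_camera("wrist");cv2.imwrite("pics/w1.png",w["image"][:,:,::-1])
s=bot.sense();print(s["clock"],s["tool_pos"],s["tcp_rot"].round(3),s["force"],s["grip_width"])
for q,z in dict(flywheel=82,wheel_face=94,wheel_hole=94,slot=74).items():
    for r in models.mark_of(q,w)[:3]: print(q,np.round(r["location"]),round(r["confidence"],2),atz(w,r["location"],z).round(1))
E
```

```text
3.1333 [492.74961035 259.3455143  200.57097098] [[-0.176  0.984 -0.   ]
 [ 0.984  0.176  0.   ]
 [ 0.001 -0.    -1.   ]] [-0.29729138  0.8342862   0.13753118] 0.000966576671343055
flywheel [284. 318.] 0.69 [497.3 218.4  82. ]
flywheel [214.  16.] 0.67 [249.8 235.1  82. ]
flywheel [254. 317.] 0.64 [491.6 244.6  82. ]
wheel_face [217.   3.] 0.97 [250.8 235.1  94. ]
wheel_face [287. 320.] 0.85 [498.  221.5  94. ]
wheel_face [ 37. 512.] 0.43 [592.5 419.3  94. ]
wheel_hole [229.  81.] 0.72 [309.1 235.7  94. ]
wheel_hole [267. 244.] 0.65 [435.8 227.4  94. ]
slot [226. 102.] 0.88 [312.5 234.8  74. ]
slot [ 14. 294.] 0.65 [445.2 413.8  74. ]
```

View pics/w1.png

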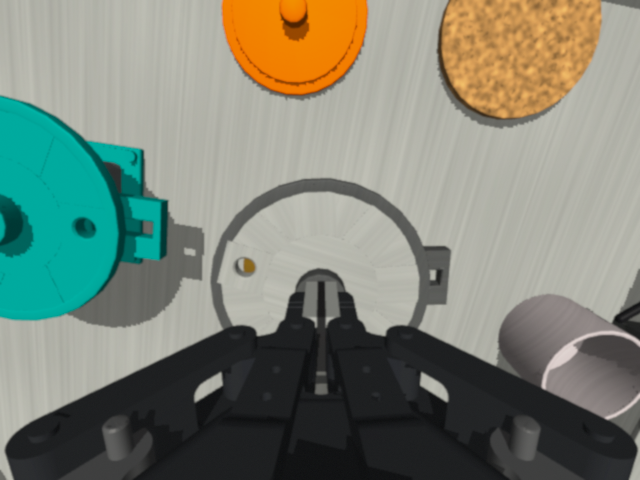

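>>> arm_command --motion '[[[1,0,-0.001,0.01,0,0,0],[1,0,-0.001,0.03,0,0,0],[1,0,-0.001,0.05,0,0,0],[1,0,-0.001,0.065,0,0,0],[1,0,-0.001,0.075,0,0,0],[1,0,-0.001,0.08,0,0,0],[1,0,-0.001,0.08,0,0,0],[1,0,-0.001,0.08,0,0,0],[1,0,-0.001,0.08,0,0,0],[1,0,-0.001,0.08,0,0,0]]]'

```text
clock: 4.17
tool_pos: [493.6, 258.5, 121.7]
tcp_rot: [[-0.174, 0.985, 0.002], [0.985, 0.174, 0.001], [0.0, 0.003, -1.0]]
force: [-0.6, -0.0, -0.4]
grip_width: 0.0
```

```bash
python3 - <<'E'
from h import *
for k in range(3):
    w=cams.read_camera("wrist")
    if k==0: cv2.imwrite("pics/w2.png",w["image"][:,:,::-1])
    s=bot.sense();print(s["clock"],s["tool_pos"],s["force"])
    for q,z in dict(wheel_hole=94).items():
        for r in models.mark_of(q,w)[:3]: 
            X=atz(w,r["location"],z);print(q,np.round(r["location"]),round(r["confidence"],2),X.round(1),np.degrees(np.arctan2(X[1]-220.5,X[0]-500)).round(1))
E
```

```text
4.2167 [493.54480054 258.49943258 121.64955063] [-1.09812615 -0.75557945 -0.58136736]
wheel_hole [308. 419.] 0.89 [550.6 250.4  94. ] 30.6
4.3167 [493.32585076 258.34705183 121.2448216 ] [-0.85548528 -0.0775162  -0.22873322]
wheel_hole [278. 408.] 0.55 [540.  267.2  94. ] 49.4
4.4167 [493.05037046 258.27784009 120.86083954] [-0.64181869 -0.17526996 -0.03078393]
wheel_hole [252. 379.] 0.57 [520.7 278.6  94. ] 70.4
```

View pics/w2.png

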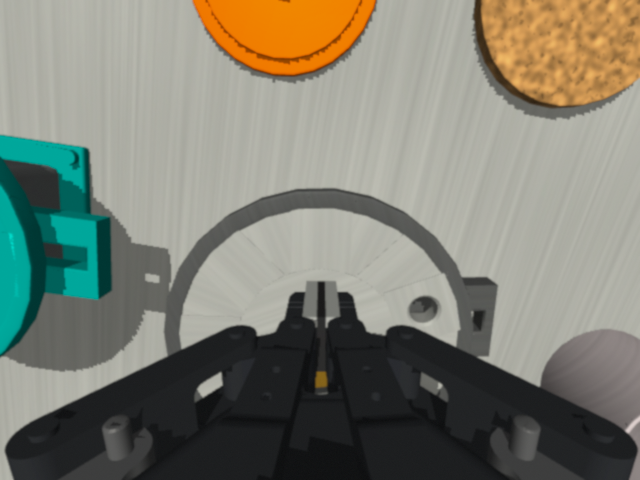

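>>> arm_command --motion '[[[1,0,0,0.004,0,0,0],[1,0,0,0.009,0,0,0],[1,0,0,0.014,0,0,0],[1,0,0,0.017,0,0,0],[1,0,0,0.019,0,0,0],[1,0,0,0.02,0,0,0],[1,0,0,0.02,0,0,0],[1,0,0,0.02,0,0,0],[1,0,0,0.02,0,0,0]]]'

```text
clock: 5.22
tool_pos: [492.9, 258.3, 100.6]
tcp_rot: [[-0.174, 0.985, 0.0], [0.985, 0.174, 0.0], [0.0, 0.001, -1.0]]
force: [0.0, 0.0, 0.2]
grip_width: 0.004
```

>>> arm_command --motion '[[[1,0,0,0.0007,0,0,0],[1,0,0,0.0015,0,0,0],[1,0,0,0.0015,0,0,0]]]'

```text
clock: 5.47
tool_pos: [492.7, 258.2, 98.8]
tcp_rot: [[-0.174, 0.985, 0.0], [0.985, 0.174, 0.0], [0.0, 0.0, -1.0]]
force: [-0.2, -0.4, -0.6]
grip_width: -0.002
```

>>> arm_command --motion '[[[1,0,0,0.0006,0,0,0],[1,0,0,0.0012,0,0,0],[1,0,0,0.0012,0,0,0]]]'

```text
clock: 5.72
tool_pos: [492.6, 258.1, 97.4]
tcp_rot: [[-0.174, 0.985, -0.0], [0.985, 0.174, -0.0], [-0.0, -0.0, -1.0]]
force: [-0.2, -0.3, -1.0]
grip_width: -0.001
```

>>> arm_command --motion '[[[1,0,0,0.0005,0,0,0],[1,0,0,0.001,0,0,0],[1,0,0,0.001,0,0,0]]]'

```text
clock: 5.97
tool_pos: [492.5, 258.1, 96.6]
tcp_rot: [[-0.174, 0.985, -0.0], [0.985, 0.174, -0.0], [0.0, -0.0, -1.0]]
force: [-0.6, 0.2, 1.5]
grip_width: 0.001
```

>>> arm_command --motion '[[[1,0,0,0.0004,0,0,0],[1,0,0,0.0004,0,0,0]]]'

```text
clock: 6.13
tool_pos: [492.6, 258.2, 96.4]
tcp_rot: [[-0.174, 0.985, -0.0], [0.985, 0.174, 0.0], [0.0, -0.0, -1.0]]
force: [-0.8, 0.1, 1.4]
grip_width: -0.002
```

>>> arm_command --motion '[[[1,0,0,0.0005,0,0,0],[1,0,0,0.0005,0,0,0]]]'

```text
clock: 6.3
tool_pos: [492.5, 258.2, 96.0]
tcp_rot: [[-0.174, 0.985, -0.0], [0.985, 0.174, 0.0], [0.0, -0.0, -1.0]]
force: [-1.7, 0.2, 2.8]
grip_width: 0.003
```

```bash
cat > hole.py <<'E'
from h import *
import sys
n=int(sys.argv[1]); z=float(sys.argv[2])
for k in range(n):
    w=cams.read_camera("wrist")
    if k==n-1: cv2.imwrite(f"pics/{sys.argv[3]}.png",w["image"][:,:,::-1])
    s=bot.sense();print(round(s["clock"],2),s["tool_pos"].round(1),s["force"].round(1))
    for r in models.mark_of("wheel_hole",w)[:3]: 
            X=atz(w,r["location"],z);a=X[:2]-[500,220.5];print(np.round(r["location"]),round(r["confidence"],2),X.round(1),np.hypot(*a).round(1),np.degrees(np.arctan2(a[1],a[0])).round(1))
E
python3 hole.py 3 96 w3
```

```text
6.35 [492.6 258.2  96. ] [-1.8 -0.6  3.6]
[277. 398.] 0.63 [524.8 275.6  96. ] 60.4 65.8
6.45 [492.7 258.2  96. ] [-1.9 -0.4  3.2]
[272. 392.] 0.65 [521.6 277.7  96. ] 61.2 69.4
6.55 [493.4 258.3  96.1] [-0.5  0.8  2.1]
[272. 393.] 0.84 [522.5 277.7  96. ] 61.4 68.6
```

View pics/w3.png

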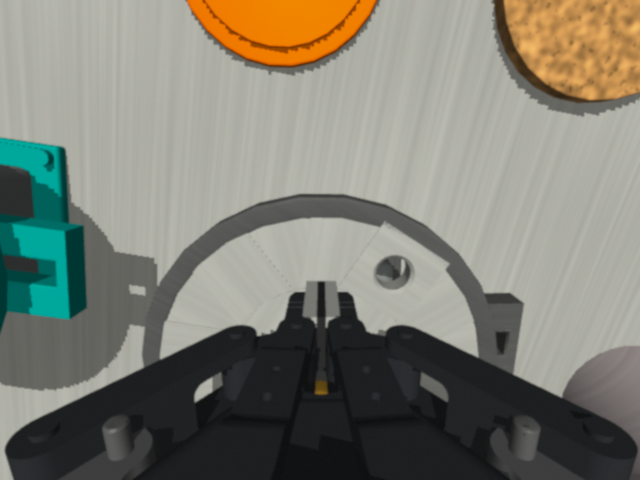

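```bash
python3 -c "
from math import *
o=[]
for f in [.01,.03,.06,.10,.15,.20,.25,.30,.35,.40,.45,.50,.55,.60,.65,.70,.74,.77,.79,.80]:
  a,b=38.4,-.4
  o.append([1,round((a*cos(f)-b*sin(f)-a)/1e3,4),round((a*sin(f)+b*cos(f)-b)/1e3,4),.0004,0,0,f])
print(o)"
```

```text
[[1, 0.0, 0.0004, 0.0004, 0, 0, 0.01], [1, -0.0, 0.0012, 0.0004, 0, 0, 0.03], [1, -0.0, 0.0023, 0.0004, 0, 0, 0.06], [1, -0.0002, 0.0038, 0.0004, 0, 0, 0.1], [1, -0.0004, 0.0057, 0.0004, 0, 0, 0.15], [1, -0.0007, 0.0076, 0.0004, 0, 0, 0.2], [1, -0.0011, 0.0095, 0.0004, 0, 0, 0.25], [1, -0.0016, 0.0114, 0.0004, 0, 0, 0.3], [1, -0.0022, 0.0132, 0.0004, 0, 0, 0.35], [1, -0.0029, 0.015, 0.0004, 0, 0, 0.4], [1, -0.0036, 0.0167, 0.0004, 0, 0, 0.45], [1, -0.0045, 0.0185, 0.0004, 0, 0, 0.5], [1, -0.0055, 0.0201, 0.0004, 0, 0, 0.55], [1, -0.0065, 0.0218, 0.0004, 0, 0, 0.6], [1, -0.0076, 0.0233, 0.0004, 0, 0, 0.65], [1, -0.0088, 0.0248, 0.0004, 0, 0, 0.7], [1, -0.0098, 0.026, 0.0004, 0, 0, 0.74], [1, -0.0106, 0.0268, 0.0004, 0, 0, 0.77], [1, -0.0111, 0.0274, 0.0004, 0, 0, 0.79], [1, -0.0114, 0.0277, 0.0004, 0, 0, 0.8]]
```

>>> arm_command --motion '[[[1,0.0,0.0004,0.0002,0,0,0.01],[1,0,0.0012,0.0004,0,0,0.03],[1,0,0.0023,0.0004,0,0,0.06],[1,-0.0002,0.0038,0.0004,0,0,0.1],[1,-0.0004,0.0057,0.0004,0,0,0.15],[1,-0.0007,0.0076,0.0004,0,0,0.2],[1,-0.0011,0.0095,0.0004,0,0,0.25],[1,-0.0016,0.0114,0.0004,0,0,0.3],[1,-0.0022,0.0132,0.0004,0,0,0.35],[1,-0.0029,0.015,0.0004,0,0,0.4]]]'

```text
clock: 7.43
tool_pos: [508.8, 257.7, 95.8]
tcp_rot: [[0.227, 0.974, 0.001], [0.974, -0.227, -0.001], [-0.0, 0.002, -1.0]]
force: [0.3, -1.3, 4.4]
grip_width: -0.003
```

```bash
python3 hole.py 2 96 w4
```

```text
7.48 [509.4 257.6  95.8] [ 2.4 -0.7  3.4]
[273. 394.] 0.93 [543.5 263.4  96. ] 61.0 44.6
7.58 [509.1 257.7  95.8] [0.5 0.  4.1]
[274. 394.] 0.86 [544.4 262.6  96. ] 61.2 43.5
```

>>> arm_command --motion '[[[1,0.0,0.0004,0,0,0,0.01],[1,0,0.0012,0,0,0,0.03],[1,0,0.0023,0,0,0,0.06],[1,-0.0002,0.0038,0,0,0,0.1],[1,-0.0004,0.0057,0,0,0,0.15],[1,-0.0007,0.0076,0,0,0,0.2],[1,-0.0011,0.0095,0,0,0,0.25],[1,-0.0016,0.0114,0,0,0,0.3],[1,-0.0022,0.0132,0,0,0,0.35],[1,-0.0029,0.015,0,0,0,0.4],[1,-0.0036,0.0167,0,0,0,0.45],[1,-0.0036,0.0167,0,0,0,0.45]]]'

```text
clock: 8.63
tool_pos: [524.2, 250.3, 95.6]
tcp_rot: [[0.626, 0.78, 0.001], [0.78, -0.626, -0.001], [0.0, 0.002, -1.0]]
force: [0.8, -0.8, 5.1]
grip_width: 0.001
```

```bash
python3 hole.py 2 96 w5
```

```text
8.68 [523.9 250.4  95.5] [ 0.4 -0.7  6. ]
[273. 394.] 0.88 [557.6 240.1  96. ] 60.8 18.8
8.78 [523.3 251.   95.5] [-0.3  0.3  5.4]
[273. 393.] 0.68 [557.  240.9  96. ] 60.5 19.7
[268. 402.] 0.65 [561.4 240.4  96. ] 64.5 17.9
```

View pics/w5.png

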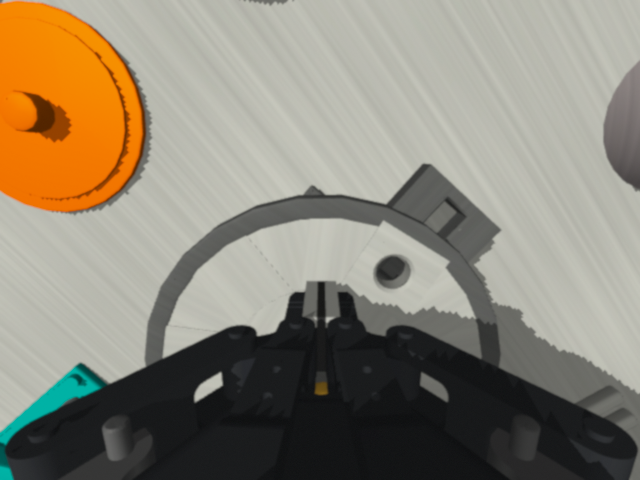

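```bash
python3 - <<'E'
import cv2
i=cv2.imread("pics/w5.png")[150:300,340:510];cv2.imwrite("pics/w5c.png",cv2.resize(i,None,fx=4,fy=4,interpolation=2))
E
```

```text
(no output)
```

View pics/w5c.png

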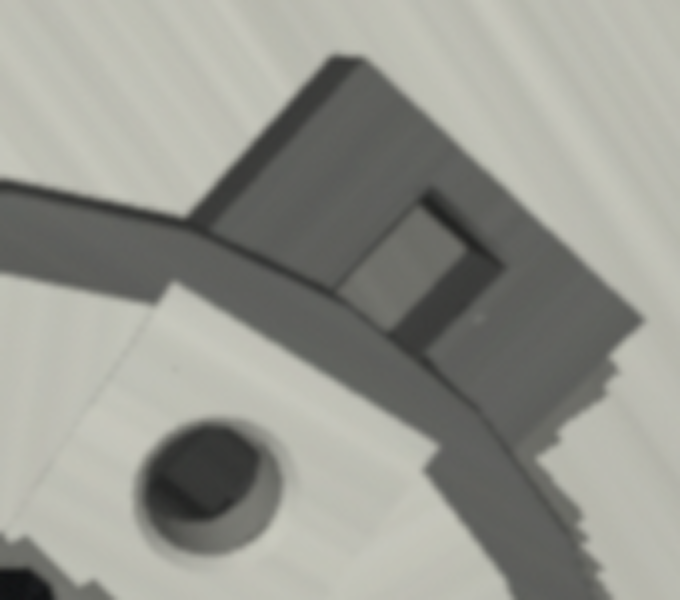

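```bash
python3 - <<'E'
from h import *
w=cams.read_camera("wrist")
f=lambda x,y,z:atz(w,(150+(y-1.5)/4,340+(x-1.5)/4),z)[:2]
a,b=f(365,60,74),f(643,320,74);c,d=f(430,190,74),f(507,265,74)
print(a,b,np.linalg.norm(a-b),(a+b)/2);print(c,d,np.linalg.norm(c-d),(c+d)/2)
for m in((a+b)/2,(c+d)/2):
    v=m-[500,220.5];print(np.hypot(*v),np.degrees(np.arctan2(v[1],v[0])))
v=b-a;print("edge dir",np.degrees(np.arctan2(v[0],-v[1])))
h=f(210,487,96);v=h-[500,220.5];print("hole",h,np.hypot(*v),np.degrees(np.arctan2(v[1],v[0])))
p=cams.read_camera("side");cv2.imwrite("pics/s2.png",cv2.resize(p["image"][140:240,240:360,::-1],None,fx=5,fy=5,interpolation=2))
print(bot.sense()["tcp_rot"].round(3),bot.sense()["tool_pos"],bot.sense()["force"])
p=cams.read_camera("top");cv2.imwrite("pics/t2.png",cv2.resize(p["image"][185:300,160:290,::-1],None,fx=5,fy=5,interpolation=2))
E
```

```text
[601.58794951 265.70033215] [611.24037707 216.94948528] 49.69722756370586 [606.41416329 241.32490871]
[599.16010541 247.63787439] [601.56567017 233.70755636] 14.136495399451432 [600.36288779 240.67271537]
108.43270249755628 11.072663871038964
102.3701503905812 11.364890458247972
edge dir 11.19943446643974
hole [556.57207829 242.22849248] 60.60138139721859 21.011038719270868
[[ 0.624  0.781 -0.   ]
 [ 0.781 -0.624  0.001]
 [ 0.    -0.001 -1.   ]] [523.20631139 251.03824129  95.445094  ] [-5.00739005e-02  2.84874832e-03  5.29322189e+00]
```

View pics/t2.png

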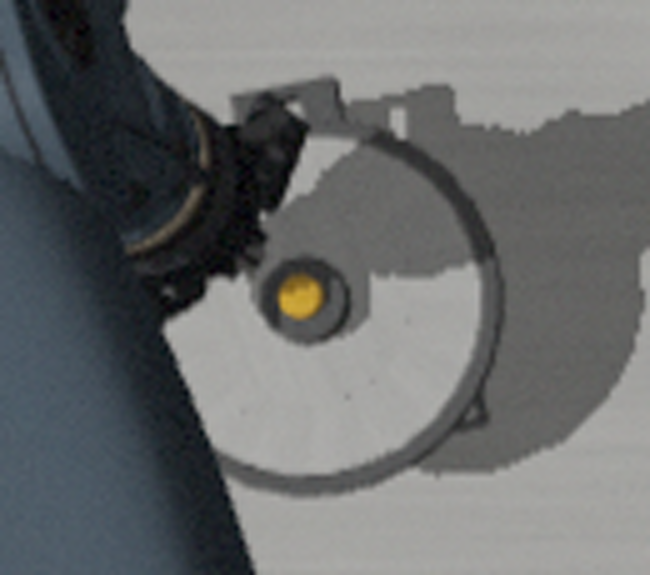

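>>> arm_command --motion '[[[1,0,0.0004,-0.0001,0,0,0.01],[1,0,0.0011,-0.0002,0,0,0.03],[1,-0.0001,0.0023,-0.0002,0,0,0.06],[1,-0.0002,0.0038,-0.0002,0,0,0.1],[1,-0.0003,0.005,-0.0002,0,0,0.13],[1,-0.0004,0.0058,-0.0002,0,0,0.15],[1,-0.0005,0.0063,-0.0002,0,0,0.165],[1,-0.0005,0.0063,-0.0002,0,0,0.165],[1,-0.0005,0.0063,-0.0002,0,0,0.165]]]'

```text
clock: 9.73
tool_pos: [528.1, 246.6, 95.6]
tcp_rot: [[0.744, 0.668, 0.0], [0.668, -0.744, 0.001], [0.0, -0.0, -1.0]]
force: [0.1, 0.4, 4.2]
grip_width: -0.001
```

```bash
python3 hole.py 2 96 w6;python3 - <<'E'
import cv2
i=cv2.imread("pics/w6.png")[130:310,340:530];cv2.imwrite("pics/w6c.png",cv2.resize(i,None,fx=4,fy=4,interpolation=2)[:600])
E
```

```text
9.78 [528.  246.7  95.6] [-0.2  0.4  4.3]
[273. 389.] 0.67 [558.  232.5  96. ] 59.2 11.7
[257. 385.] 0.65 [562.1 239.5  96. ] 64.9 17.0
9.88 [528.1 246.6  95.6] [0.5 0.2 4.5]
[272. 390.] 0.9 [558.6 232.7  96. ] 59.9 11.8
```

View pics/w6c.png

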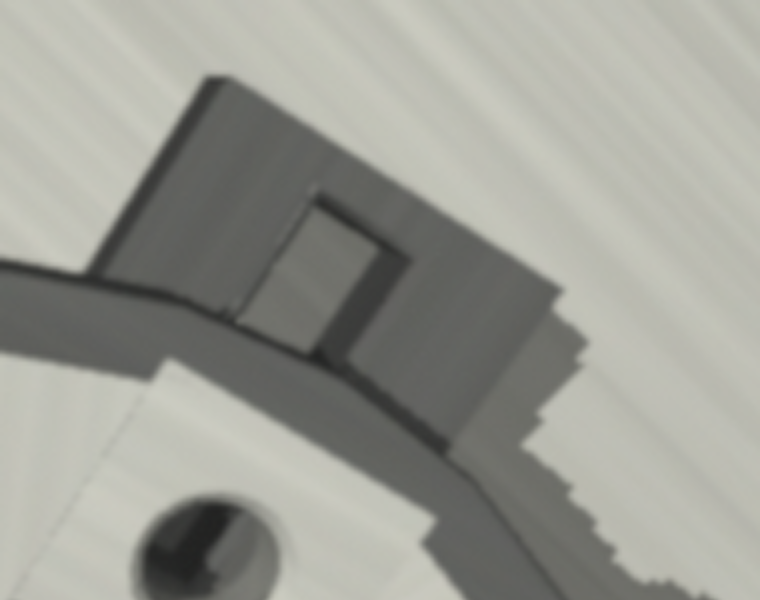

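```bash
python3 - <<'E'
from h import *
w=cams.read_camera("wrist")
i=w["image"][200:340,330:470,::-1];cv2.imwrite("pics/w7c.png",cv2.resize(i,None,fx=4,fy=4,interpolation=2))
f=lambda x,y,z:atz(w,(130+(y-1.5)/4,340+(x-1.5)/4),z)[:2]
a,b=f(230,77,74),f(563,292,74);c,d=f(315,192,74),f(410,262,74)
e,g=f(232,322,74),f(350,362,74)
print(a,b,np.linalg.norm(a-b));print(c,d,np.linalg.norm(c-d))
v=b-a;th=np.arctan2(v[0],-v[1]);print("edge dir",np.degrees(th))
n=np.array([-np.sin(th),np.cos(th)]);u=np.array([n[1],-n[0]])
h=f(207,560,96)
for q in(a,b,c,d,e,g,h,np.array([500,220.5])):print("lat",q@n-(c+d)/2@n,"rad from tongue end",q@u-(a+b)/2@u+110)
print(bot.sense()["clock"])
E
```

```text
[602.09018434 265.22460155] [611.59040528 216.18334771] 49.95296563821463
[599.50999584 247.92998312] [601.44455508 233.05006297] 15.005150551028995
edge dir 10.963482835537226
lat 23.976389332476586 rad from tongue end 110.0
lat -25.97657630573802 rad from tongue end 110.0
lat 7.488130802043642 rad from tongue end 104.17775557940502
lat -7.488130802043699 rad from tongue end 103.24709375844895
lat 7.104695574992192 rad from tongue end 85.78597308000951
lat -8.501644309259149 rad from tongue end 89.21641616023544
lat 0.4158624052108735 rad from tongue end 62.39493203386269
lat -0.5160750353006165 rad from tongue end 1.2672316518672915
9.9833
```

View pics/w7c.png

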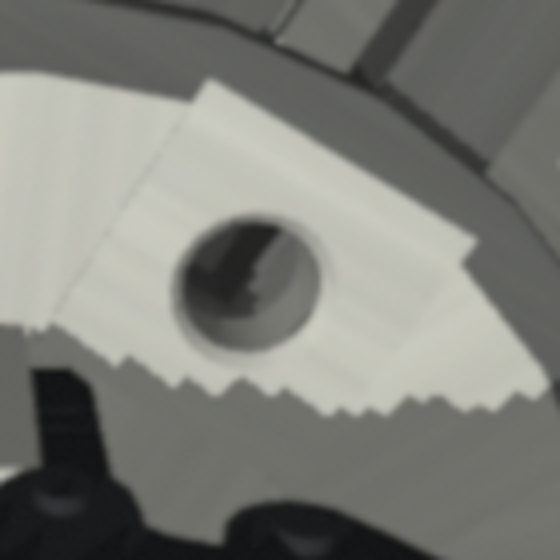

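>>> arm_command --motion '[[[1,0,0.0003,0,0,0,0.006],[1,0,0.0005,0,0,0,0.013],[1,0,0.0005,0,0,0,0.013],[1,0,0.0005,0,0,0,0.013],[1,0,0.0005,-0.0005,0,0,0.013],[1,0,0.0005,-0.001,0,0,0.013],[1,0,0.0005,-0.0015,0,0,0.013],[1,0,0.0005,-0.002,0,0,0.013],[1,0,0.0005,-0.004,0,0,0.013],[1,0,0.0005,-0.009,0,0,0.013],[1,0,0.0005,-0.02,0,0,0.013],[1,0,0.0005,-0.04,0,0,0.013],[1,0,0.0005,-0.06,0,0,0.013],[1,0,0.0005,-0.08,0,0,0.013],[1,0,0.0005,-0.09,0,0,0.013],[1,0,0.0005,-0.09,0,0,0.013],[1,0,0.0005,-0.09,0,0,0.013],[1,0,0.0005,-0.09,0,0,0.013]]]'

```text
clock: 11.48
tool_pos: [527.8, 245.8, 184.3]
tcp_rot: [[0.753, 0.658, -0.002], [0.658, -0.753, -0.001], [-0.002, -0.001, -1.0]]
force: [-0.3, -0.8, -0.0]
grip_width: 0.002
```

```bash
python3 hole.py 2 96.5 w8;python3 - <<'E'
from h import *
i=cv2.imread("pics/w8.png")
cv2.imwrite("pics/w8c.png",cv2.resize(i[180:330,320:480],None,fx=4,fy=4,interpolation=2))
E
```

```text
11.53 [527.5 245.7 183.8] [ 0.1  0.4 -1.2]
[227. 366.] 0.57 [559.  232.   96.5] 60.1 11.0
11.63 [527.5 245.7 183.7] [ 0.3 -0.7 -0.7]
```

View pics/w8c.png

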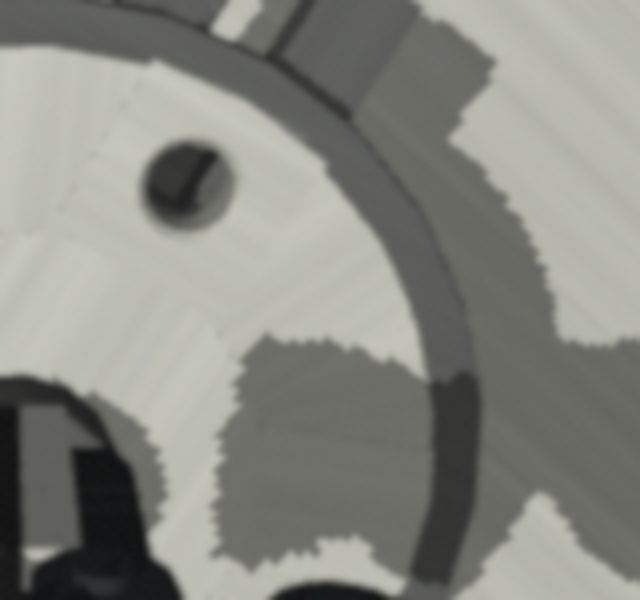

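```bash
python3 - <<'E'
from h import *
i=cv2.imread("pics/w8.png")
cv2.imwrite("pics/w8d.png",cv2.resize(i[120:260,330:470],None,fx=4,fy=4,interpolation=2))
E
```

```text
(no output)
```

View pics/w8d.png

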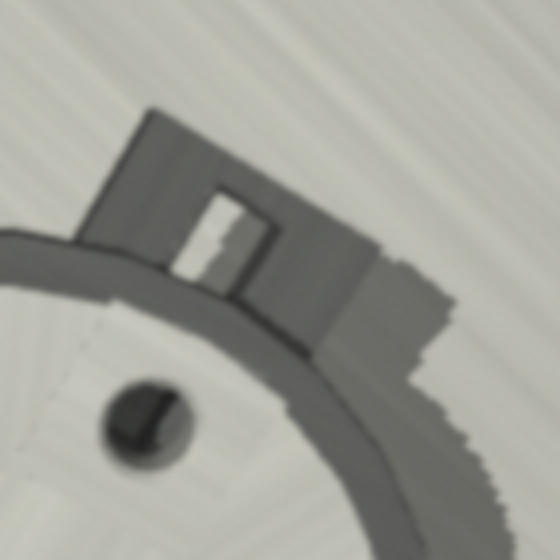

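```bash
python3 - <<'E'
from h import *
w=cams.read_camera("wrist")
f=lambda x,y,z:atz(w,(120+(y-1.5)/4,330+(x-1.5)/4),z)[:2]
a,b=f(153,107,74),f(383,247,74);c,d=f(220,186,74),f(281,228,74)
h=f(147.5,426,96.5)
v=b-a;th=np.arctan2(v[0],-v[1]);print("edge dir",np.degrees(th),np.linalg.norm(v),np.linalg.norm(c-d),h)
n=np.array([-np.sin(th),np.cos(th)]);u=np.array([n[1],-n[0]])
for q in(a,b,c,d,h,np.array([500,220.5])):print("lat",q@n-(a+b)/2@n,"rad",q@u-(a+b)/2@u+110)
print("slot pt est",(a+b)/2-48*u, (c+d)/2-42*u)
for nme in("top","side"):
    p=cams.read_camera(nme)
    for q,z in dict(slot=74,wheel_hole=96,pin_block=0,pin=55).items():
        for r in models.mark_of(q,p)[:3]: print(nme,q,np.round(r["location"]),round(r["confidence"],2),atz(p,r["location"],z).round(1))
    cv2.imwrite(f"pics/pin_{nme}.png",cv2.resize(p["image"][210:270,380:440,::-1] if nme=="top" else p["image"][270:350,310:390,::-1],None,fx=7,fy=7,interpolation=2))
s=bot.sense();print(s["clock"],s["tool_pos"],s["qpos"])
E
```

```text
edge dir 11.342317122626657 50.69152545361236 14.028800938994667 [559.57253301 231.97456913]
lat 25.345762726806157 rad 110.00000000000011
lat -25.345762726806186 rad 110.0
lat 7.153959214947022 rad 104.22968066176975
lat -6.852666925445135 rad 103.44121382719709
lat -0.013433353535901915 rad 61.78110212450315
lat 0.45225033385345625 rad 1.1153328211913731
slot pt est [559.7845138  232.03079085] [559.59354718 232.14613217]
top slot [218. 219.] 0.93 [568.5 231.5  74. ]
top slot [330. 212.] 0.69 [308.3 240.3  74. ]
top wheel_hole [212. 215.] 0.92 [577.9 238.1  96. ]
top wheel_hole [327. 211.] 0.75 [314.7 237.6  96. ]
top wheel_hole [246. 403.] 0.62 [ 497.7 -196.8   96. ]
top pin_block [250. 403.] 0.93 [ 501.6 -209.7    0. ]
top pin [245. 408.] 0.47 [ 505.6 -213.2   55. ]
side slot [179. 314.] 0.88 [558.4 237.9  74. ]
side slot [194. 224.] 0.66 [313.6 234.   74. ]
side wheel_hole [185. 216.] 0.95 [297.6 250.4  96. ]
side wheel_hole [175. 316.] 0.65 [559.8 220.4  96. ]
side pin_block [322. 346.] 0.7 [ 505.7 -209.8    0. ]
side pin [240. 409.] 0.74 [712.  -55.9  55. ]
side pin [309. 346.] 0.65 [ 502.6 -220.7   55. ]
12.2333 [528.41386309 246.02249352 185.56658738] [1.83751935e+01 1.10867728e+01 9.58810261e+00 8.84959855e+01
 4.02490209e-04 1.57246939e+02]
```

View pics/pin_top.png

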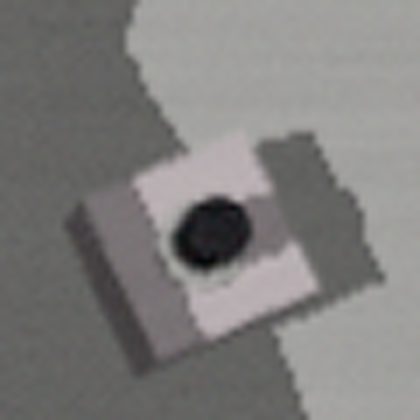

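View pics/pin_side.png

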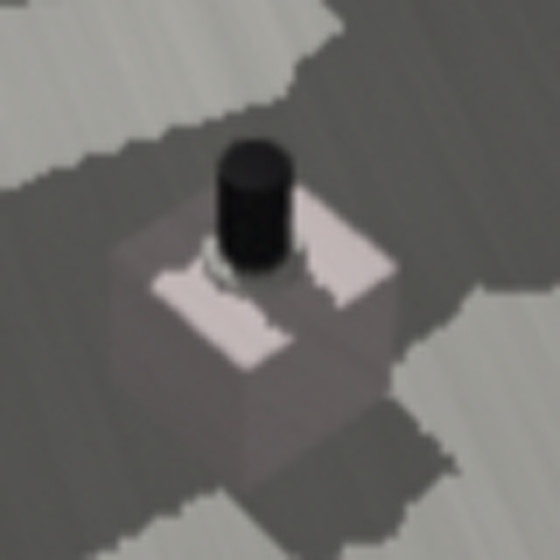

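>>> arm_command --motion '[[[0,-0.006,0.007,0,0,0,-0.04],[0,-0.019,0.02,0.001,0,0,-0.125],[0,-0.035,0.036,0.003,0,0,-0.229],[0,-0.054,0.056,0.004,0,0,-0.353],[0,-0.074,0.076,0.006,0,0,-0.477],[0,-0.093,0.096,0.007,0,0,-0.6],[0,-0.112,0.116,0.009,0,0,-0.725],[0,-0.131,0.135,0.01,0,0,-0.85],[0,-0.15,0.155,0.012,0,0,-0.975],[0,-0.17,0.175,0.013,0,0,-1.1],[0,-0.189,0.195,0.015,0,0,-1.225],[0,-0.208,0.215,0.016,0,0,-1.35],[0,-0.227,0.234,0.018,0,0,-1.475],[0,-0.246,0.254,0.019,0,0,-1.6],[0,-0.266,0.274,0.021,0,0,-1.72],[0,-0.285,0.294,0.022,0,0,-1.84],[0,-0.301,0.31,0.023,0,0,-1.95],[0,-0.314,0.323,0.025,0,0,-2.04],[0,-0.32,0.33,0.025,0,0,-2.08],[0,-0.32,0.33,0.025,0,0,-2.08]]]'

```text
clock: 13.9
tool_pos: [504.1, -215.2, 160.3]
tcp_rot: [[-0.941, 0.339, -0.0], [0.339, 0.941, -0.001], [-0.0, -0.001, -1.0]]
force: [0.2, -0.3, 0.4]
grip_width: 0.999
```

```bash
python3 - <<'E'
from h import *
w=cams.read_camera("wrist");cv2.imwrite("pics/p1.png",w["image"][:,:,::-1])
w=cams.read_camera("wrist")
s=bot.sense();print(s["clock"],s["tool_pos"],s["tcp_rot"].round(3),s["qpos"].round(1),s["grip_width"])
for q,z in dict(pin=55,pin_block=0).items():
    for r in models.mark_of(q,w)[:3]: print(q,np.round(r["location"]),round(r["confidence"],2),atz(w,r["location"],z).round(1))
p=cams.read_camera("top");cv2.imwrite("pics/t3.png",cv2.resize(p["image"][185:300,160:290,::-1],None,fx=5,fy=5,interpolation=2))
E
```

```text
14.0 [ 504.33121879 -213.00286957  160.52815172] [[-0.941  0.339  0.   ]
 [ 0.339  0.941  0.001]
 [ 0.     0.001 -1.   ]] [-29.9   5.8   0.9  85.1   0.  -10.1] 0.9970202350130083
pin [243. 323.] 0.64 [ 505.7 -212.    55. ]
pin_block [229. 319.] 0.81 [ 505.8 -216.2    0. ]
```

View pics/p1.png

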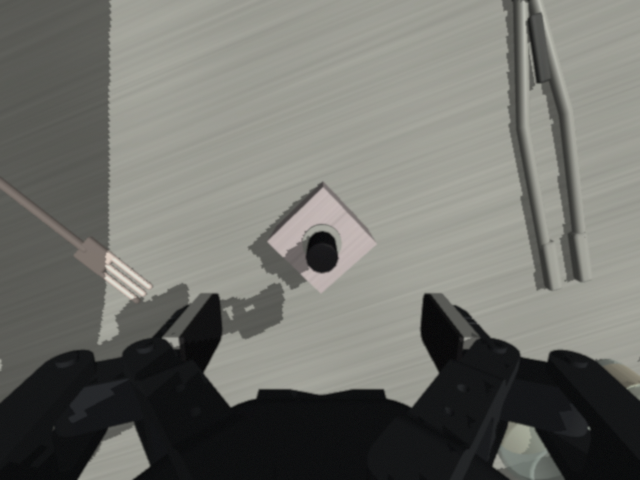

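View pics/t3.png

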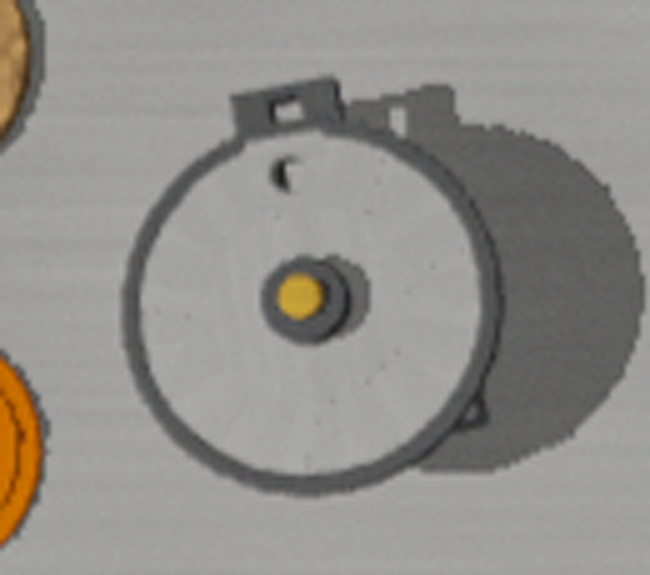

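```bash
python3 - <<'E'
from h import *
w=cams.read_camera("wrist")
i=w["image"][175:300,260:385,::-1];cv2.imwrite("pics/p1c.png",cv2.resize(i,None,fx=5,fy=5,interpolation=2)[:600])
g=w["image"].max(2)[200:290,290:355]<45
n,l,st,ce=cv2.connectedComponentsWithStats(g.astype(np.uint8));print(st,ce)
s=bot.sense();R=s["tcp_rot"]
for X in ([505.7,-212,55],):print(proj(w,X),proj(w,[X[0],X[1],95]),R.T@(np.array(X)-s["tool_pos"]))
print(s["tool_pos"],[atz(w,(257,321.5),95)])
E
```

```text
[[   0    0   65   90 4885]
 [  12   33   30   40  965]] [[33.00757421 42.91811668]
 [26.89948187 52.50777202]]
[321.14228685 242.79399043] [321.19034927 258.85940673] [ -0.96211933   0.49905811 105.7262072 ]
[ 504.59826426 -212.15341262  160.72591104] [array([ 504.55930238, -211.37681736,   95.        ])]
```

View pics/p1c.png

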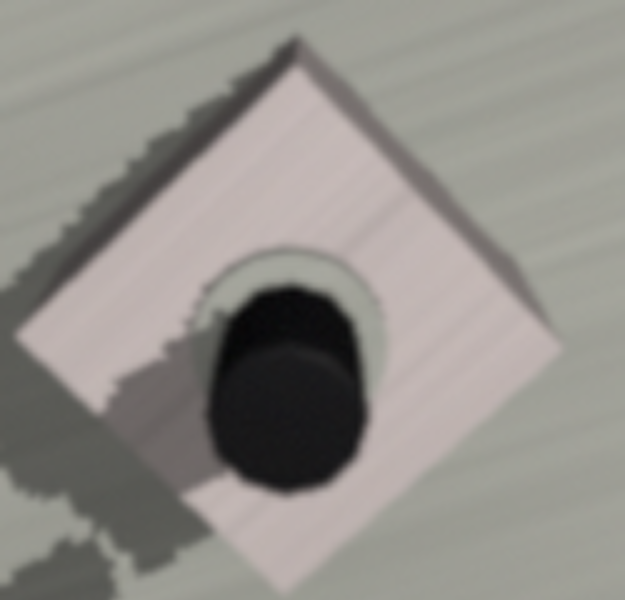

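```bash
python3 - <<'E'
from h import *
for k in range(2):
    w=cams.read_camera("wrist")
i=w["image"][175:300,260:385]
g=i.max(2)<45
n,l,st,ce=cv2.connectedComponentsWithStats(g.astype(np.uint8))
for a in st[1:]:
    if a[4]>300: print(a[:2]+[260,175],a)
s=bot.sense();R=s["tcp_rot"]
cv2.imwrite("pics/p1d.png",cv2.resize(i[:,:,::-1],None,fx=5,fy=5,interpolation=2)[:600])
X=atz(w,(258.2,317.2),95)
print(s["tool_pos"],X,R.T@(X-s["tool_pos"]))
E
```

```text
[302 233] [ 42  58  30  40 962]
[ 504.5655169  -212.27036011  160.67781236] [ 504.4340733  -214.36817654   95.        ] [-0.56886125 -2.02333911 65.67781698]
```

View pics/p1d.png

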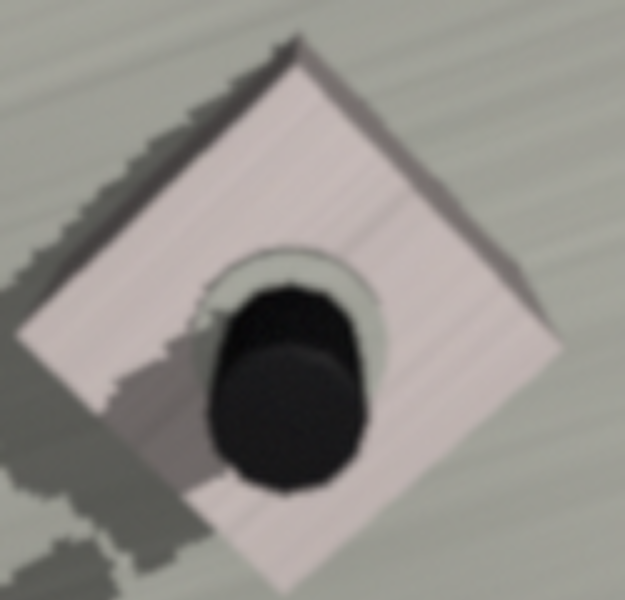

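>>> arm_command --motion '[[[0,0,-0.001,0.01,0,0,0],[0,-0.0005,-0.002,0.025,0,0,0],[0,-0.0005,-0.002,0.04,0,0,0],[0,-0.0005,-0.002,0.055,0,0,0],[0,-0.0005,-0.002,0.07,0,0,0],[0,-0.0005,-0.002,0.08,0,0,0],[0,-0.0005,-0.002,0.088,0,0,0],[0,-0.0005,-0.002,0.093,0,0,0],[0,-0.0005,-0.002,0.094,0,0,0],[0,-0.0005,-0.002,0.094,0,0,0],[0,-0.0005,-0.002,0.094,0,0,0],[0,-0.0005,-0.002,0.094,0,0,0]]]'

```text
clock: 15.3
tool_pos: [504.9, -215.5, 67.6]
tcp_rot: [[-0.941, 0.337, 0.002], [0.337, 0.941, -0.001], [-0.002, -0.0, -1.0]]
force: [0.2, 0.3, -0.1]
grip_width: 0.999
```

>>> arm_command --motion '[[[0.4,0,0,0,0,0,0],[0.5,0,0,0,0,0,0],[0.6,0,0,0,0,0,0],[0.7,0,0,0,0,0,0],[0.8,0,0,0,0,0,0],[1,0,0,0,0,0,0],[1,0,0,0,0,0,0],[1,0,0,0,0,0,0],[1,0,0,0,0,0,0],[1,0,0,0,0,0,0]]]' --newtons 30

```text
clock: 16.13
tool_pos: [504.3, -215.1, 66.7]
tcp_rot: [[-0.941, 0.337, 0.0], [0.337, 0.941, -0.0], [-0.0, 0.0, -1.0]]
force: [-0.3, 1.6, 1.3]
grip_width: 0.248
```

```bash
python3 - <<'E'
from h import *
w=cams.read_camera("wrist");cv2.imwrite("pics/g1.png",w["image"][:,:,::-1])
s=bot.sense();print(s["clock"],s["tool_pos"],s["grip_width"],s["force"])
E
```

```text
16.1833 [ 504.33760502 -215.07710873   66.6717767 ] 0.24781011480989404 [0.31789828 0.66209896 0.93481396]
```

View pics/g1.png

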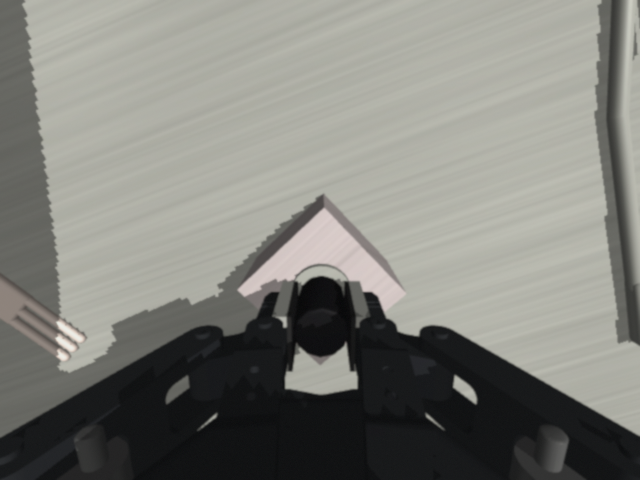

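>>> arm_command --motion '[[[1,0,0,-0.004,0,0,0],[1,0,0,-0.012,0,0,0],[1,0,0,-0.025,0,0,0],[1,0,0,-0.04,0,0,0],[1,0,0,-0.06,0,0,0],[1,0,0,-0.085,0,0,0],[1,0,0,-0.11,0,0,0],[1,0,0,-0.13,0,0,0],[1,0,0,-0.14,0,0,0],[1,0,0,-0.145,0,0,0],[1,0,0,-0.145,0,0,0],[1,0,0,-0.145,0,0,0],[1,0,0,-0.145,0,0,0]]]' --newtons 50

```text
clock: 17.27
tool_pos: [503.4, -214.6, 209.5]
tcp_rot: [[-0.941, 0.337, -0.003], [0.337, 0.941, 0.002], [0.003, 0.001, -1.0]]
force: [0.1, -0.5, -1.7]
grip_width: 0.24
```

```bash
python3 - <<'E'
from h import *
w=cams.read_camera("wrist")
p=cams.read_camera("side");cv2.imwrite("pics/l1.png",p["image"][:,:,::-1])
s=bot.sense();print(s["clock"],s["tool_pos"],s["tcp_rot"].round(3),s["grip_width"],s["force"])
d=np.array([559.7,232.05])-s["tool_pos"][:2];print(s["tcp_rot"][:2,:2].T@d)
E
```

```text
17.3667 [ 503.39092118 -214.63611043  209.6451936 ] [[-0.941  0.337 -0.003]
 [ 0.337  0.941  0.002]
 [ 0.003  0.001 -1.   ]] 0.24197330108532344 [-0.43768178 -0.29270832 -0.58609646]
[ 97.55407504 439.52479771]
```

View pics/l1.png

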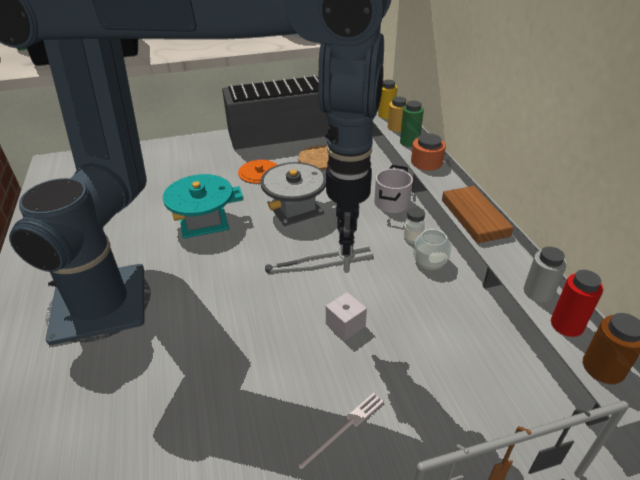

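>>> arm_command --motion '[[[1,0.002,0.009,0,0,0,-0.01],[1,0.006,0.026,0,0,0,-0.03],[1,0.011,0.048,0,0,0,-0.06],[1,0.017,0.075,0,0,0,-0.09],[1,0.022,0.101,0,0,0,-0.12],[1,0.028,0.127,0,0,0,-0.15],[1,0.034,0.154,0,0,0,-0.19],[1,0.04,0.18,0,0,0,-0.22],[1,0.046,0.207,0,0,0,-0.25],[1,0.052,0.233,0,0,0,-0.28],[1,0.058,0.26,0,0,0,-0.32],[1,0.063,0.286,0,0,0,-0.35],[1,0.069,0.312,0,0,0,-0.38],[1,0.075,0.339,0,0,0,-0.42],[1,0.081,0.365,0,0,0,-0.45],[1,0.087,0.391,0,0,0,-0.48],[1,0.092,0.413,0,0,0,-0.51],[1,0.0955,0.431,0,0,0,-0.53],[1,0.0975,0.4395,0,0,0,-0.54],[1,0.0975,0.4395,0,0,0,-0.54]]]'

```text
clock: 19.03
tool_pos: [559.8, 233.7, 210.6]
tcp_rot: [[-0.98, -0.198, -0.001], [-0.198, 0.98, 0.0], [0.001, 0.001, -1.0]]
force: [-0.3, -0.8, -2.0]
grip_width: 0.241
```

>>> arm_command --motion '[[[1,0,0,0.008,0,0,0],[1,0,0,0.02,0,0,0],[1,0,0,0.03,0,0,0],[1,0,0,0.034,0,0,0],[1,0,0,0.034,0,0,0],[1,0,0,0.034,0,0,0],[1,0,0,0.034,0,0,0]]]'

```text
clock: 19.62
tool_pos: [560.8, 231.1, 178.0]
tcp_rot: [[-0.981, -0.194, 0.001], [-0.194, 0.981, 0.0], [-0.001, -0.0, -1.0]]
force: [-0.7, 0.5, -0.9]
grip_width: 0.235
```

```bash
python3 - <<'E'
from h import *
w=cams.read_camera("wrist");cv2.imwrite("pics/a1.png",w["image"][:,:,::-1])
s=bot.sense();print(s["clock"],s["tool_pos"],s["tcp_rot"].round(3),s["grip_width"],s["force"])
p=cams.read_camera("side");cv2.imwrite("pics/a1s.png",cv2.resize(p["image"][100:240,230:390,::-1],None,fx=4,fy=4,interpolation=2))
for q in("pin_tip","wheel_hole"):
  for pp,n in((w,"w"),(p,"s")):
    print(q,n,[(np.round(r["location"],1),round(r["confidence"],2)) for r in models.mark_of(q,pp)])
print(proj(p,[559.7,232,96.5]),proj(w,[559.7,232,96.5]))
E
```

```text
19.6667 [560.9941361  231.31515753 178.34548814] [[-0.981 -0.194  0.001]
 [-0.194  0.981  0.   ]
 [-0.001  0.    -1.   ]] 0.24181604667805057 [ 0.4327763  -0.23424346 -0.31530595]
pin_tip w [(array([262.4, 319.7]), 0.87)]
pin_tip s [(array([163.1, 314.4]), 0.6), (array([172.7, 260.1]), 0.46)]
wheel_hole w [(array([250.7, 322.2]), 0.9)]
wheel_hole s [(array([185.9, 217.2]), 0.62), (array([178.1, 312.2]), 0.59), (array([164.6, 313.8]), 0.57), (array([207. , 292.9]), 0.3)]
[314.83169635 172.92152243] [321.44670677 248.78462404]
```

View pics/a1.png

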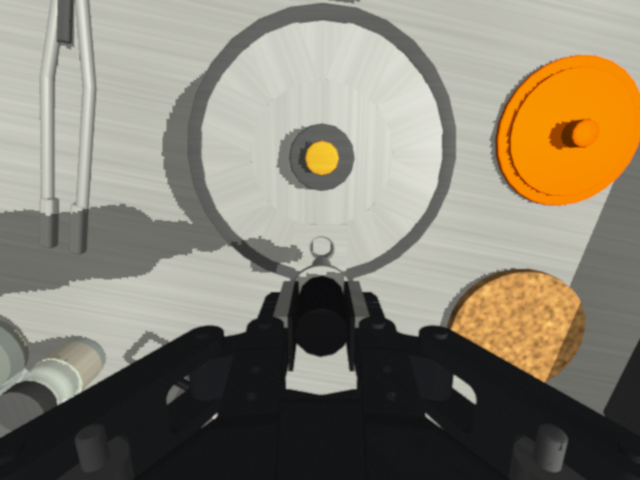

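View pics/a1s.png

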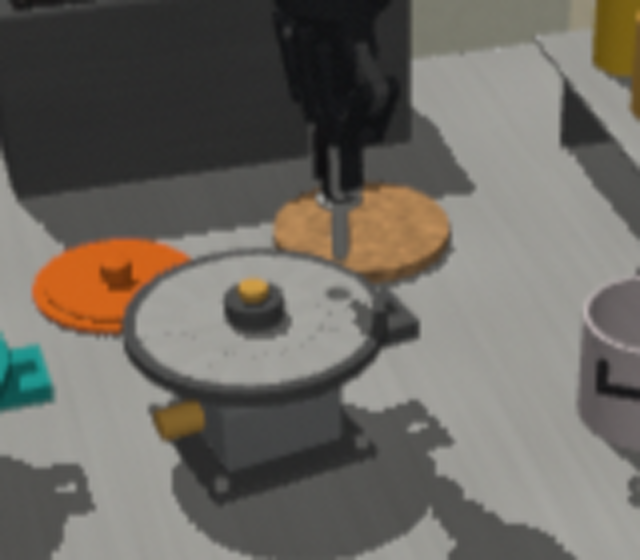

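```bash
python3 - <<'E'
from h import *
i=cv2.imread("pics/a1.png")[220:290,280:365];cv2.imwrite("pics/a1c.png",cv2.resize(i,None,fx=8,fy=8,interpolation=2))
w=cams.read_camera("wrist");s=bot.sense();R=s["tcp_rot"];T=s["tool_pos"];print(T)
for d in(11.7,55.7):print(d,proj(w,T+R@[0,0,d]))
from scipy.optimize import brentq
axis=atz(w,(155,321.5),123);print("cap",axis)
E
```

```text
[560.7343336  231.64392782 177.88067774]
11.7 [319.61665203 289.66505422]
55.7 [319.86406862 261.66500387]
cap [496.94484684 219.96426587 123.        ]
```

View pics/a1c.png

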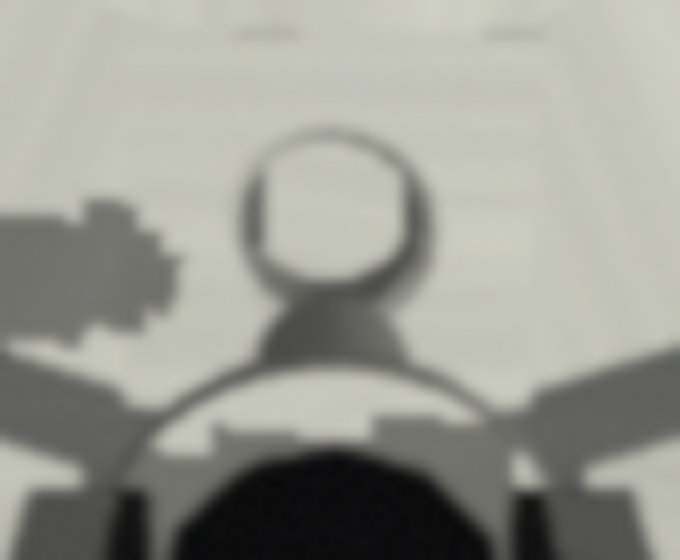

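```bash
python3 - <<'E'
from h import *
w=cams.read_camera("wrist");s=bot.sense();R=s["tcp_rot"];T=s["tool_pos"];print(T,s["force"])
i=w["image"][220:290,280:365,::-1];cv2.imwrite("pics/a2c.png",cv2.resize(i,None,fx=8,fy=8,interpolation=2))
X=atz(w,(246.8,321.7),96.5);print(X,R.T@(X-T))
E
```

```text
[560.66663032 231.6509     177.75694615] [ 0.38033211 -0.78693796 -1.22013879]
[558.11258036 232.37899666  96.5       ] [ 2.39716161  1.20898273 81.25599406]
```

View pics/a2c.png

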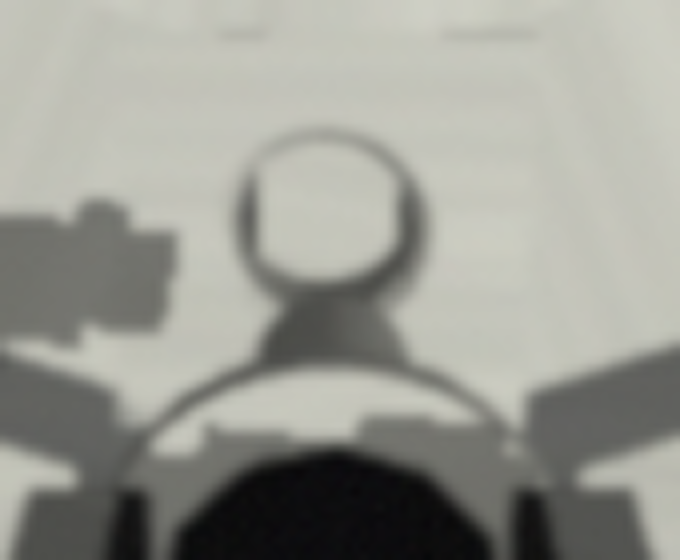

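>>> arm_command --motion '[[[1,0.0008,0,0.005,0,0,0],[1,0.0015,0,0.01,0,0,0],[1,0.0015,0,0.014,0,0,0],[1,0.0015,0,0.017,0,0,0],[1,0.0015,0,0.017,0,0,0],[1,0.0015,0,0.017,0,0,0],[1,0.0015,0,0.017,0,0,0],[1,0.0015,0,0.017,0,0,0]]]'

```text
clock: 20.68
tool_pos: [559.3, 231.3, 160.8]
tcp_rot: [[-0.981, -0.195, 0.001], [-0.195, 0.981, 0.0], [-0.001, 0.0, -1.0]]
force: [-0.6, -0.6, -1.0]
grip_width: 0.241
```

```bash
python3 - <<'E'
from h import *
w=cams.read_camera("wrist");s=bot.sense();R=s["tcp_rot"];T=s["tool_pos"];print(s["clock"],T,s["force"])
i=w["image"][220:290,280:365,::-1];cv2.imwrite("pics/a3c.png",cv2.resize(i,None,fx=8,fy=8,interpolation=2))
print(proj(w,T+R@[0,0,55.7]))
p=cams.read_camera("side");cv2.imwrite("pics/a3s.png",cv2.resize(p["image"][140:200,280:350,::-1],None,fx=8,fy=8,interpolation=2))
E
```

```text
20.7333 [559.31378511 231.31351057 160.89016201] [-0.22314312  0.60326982 -0.77234836]
[319.84585293 261.98850016]
```

View pics/a3c.png

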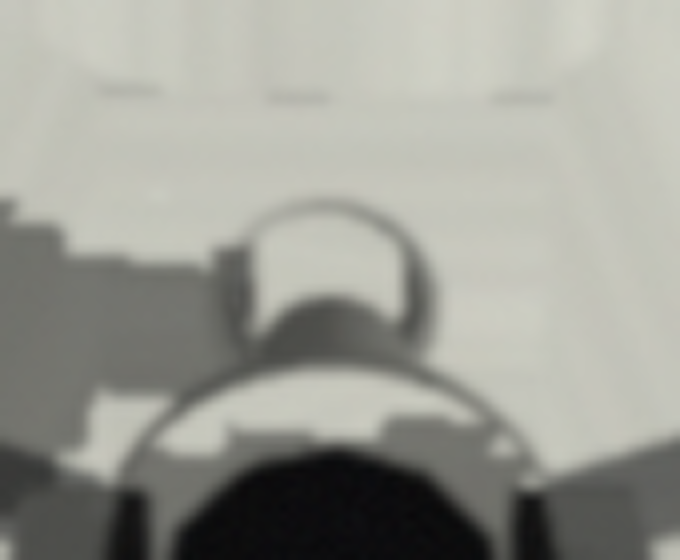

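View pics/a3s.png

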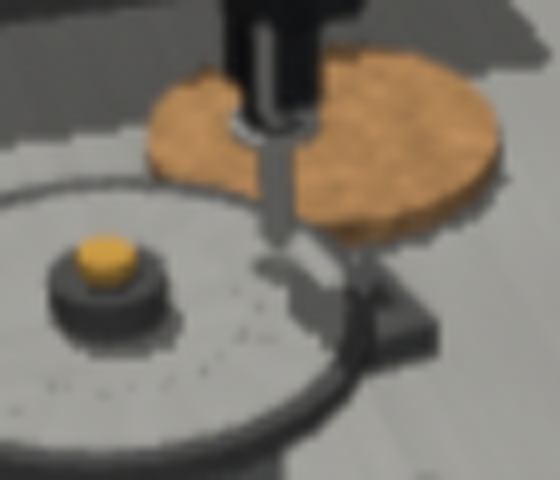

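>>> arm_command --motion '[[[1,0,0,0.001,0,0,0],[1,0,0,0.0025,0,0,0],[1,0,0,0.004,0,0,0],[1,0,0,0.0055,0,0,0],[1,0,0,0.007,0,0,0],[1,0,0,0.0085,0,0,0],[1,0,0,0.01,0,0,0],[1,0,0,0.011,0,0,0],[1,0,0,0.012,0,0,0],[1,0,0,0.012,0,0,0]]]'

```text
clock: 21.62
tool_pos: [558.9, 231.2, 148.2]
tcp_rot: [[-0.981, -0.195, -0.0], [-0.195, 0.981, -0.0], [0.0, -0.0, -1.0]]
force: [0.1, 0.3, -1.6]
grip_width: 0.242
```

>>> arm_command --motion '[[[1,0,0,0.001,0,0,0],[1,0,0,0.002,0,0,0],[1,0,0,0.003,0,0,0],[1,0,0,0.004,0,0,0],[1,0,0,0.005,0,0,0],[1,0,0,0.005,0,0,0]]]'

```text
clock: 22.12
tool_pos: [558.9, 231.2, 143.2]
tcp_rot: [[-0.981, -0.195, -0.0], [-0.195, 0.981, -0.0], [0.0, -0.0, -1.0]]
force: [0.2, -0.2, -0.8]
grip_width: 0.237
```

```bash
python3 - <<'E'
from h import *
w=cams.read_camera("wrist");s=bot.sense();R=s["tcp_rot"];T=s["tool_pos"];print(s["clock"],T,s["force"],s["torque"])
i=w["image"][220:290,280:365,::-1];cv2.imwrite("pics/a4c.png",cv2.resize(i,None,fx=8,fy=8,interpolation=2))
p=cams.read_camera("side");cv2.imwrite("pics/a4s.png",cv2.resize(p["image"][140:200,280:350,::-1],None,fx=8,fy=8,interpolation=2))
E
```

```text
22.1667 [558.97506328 231.22437482 143.30962544] [ 0.44992534  0.72008995 -0.77930265] [-0.05104574  0.01744673 -0.00377631]
```

View pics/a4c.png

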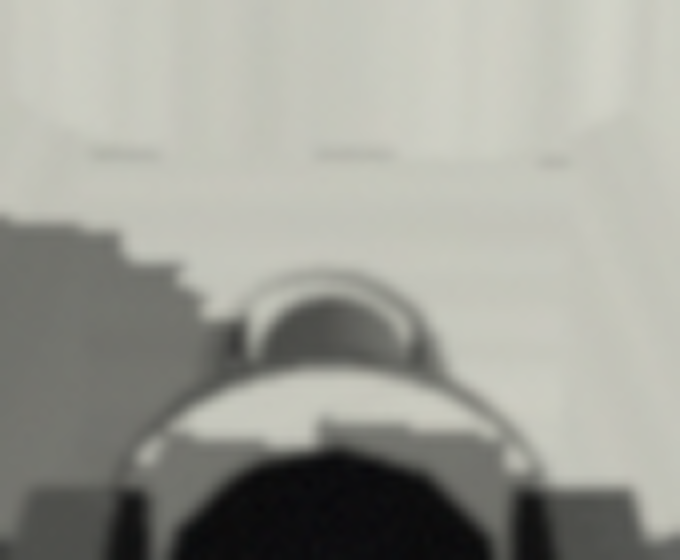

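View pics/a4s.png

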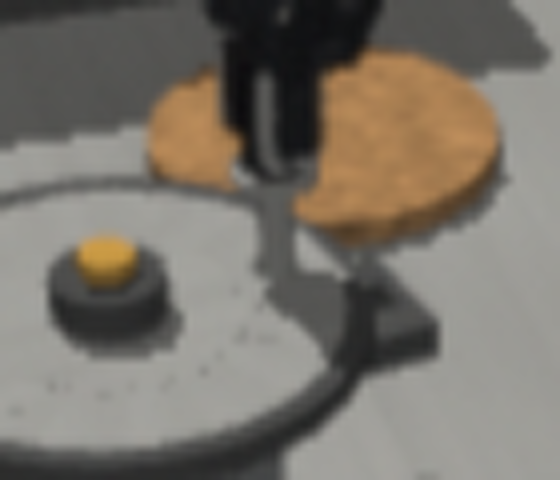

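>>> arm_command --motion '[[[1,0,0,0.001,0,0,0],[1,0,0,0.002,0,0,0],[1,0,0,0.003,0,0,0],[1,0,0,0.004,0,0,0],[1,0,0,0.005,0,0,0],[1,0,0,0.006,0,0,0],[1,0,0,0.007,0,0,0],[1,0,0,0.008,0,0,0],[1,0,0,0.009,0,0,0],[1,0,0,0.01,0,0,0]]]'

```text
clock: 23.05
tool_pos: [559.1, 231.2, 133.4]
tcp_rot: [[-0.981, -0.195, -0.0], [-0.195, 0.981, -0.0], [0.0, -0.0, -1.0]]
force: [-0.1, -0.2, -2.0]
grip_width: 0.241
```

>>> arm_command --motion '[[[1,0,0,0.001,0,0,0],[1,0,0,0.002,0,0,0],[1,0,0,0.003,0,0,0],[1,0,0,0.004,0,0,0],[1,0,0,0.005,0,0,0]]]'

```text
clock: 23.47
tool_pos: [559.1, 231.2, 128.4]
tcp_rot: [[-0.981, -0.195, -0.0], [-0.195, 0.981, 0.0], [0.0, 0.0, -1.0]]
force: [-0.3, -0.2, -1.6]
grip_width: 0.237
```

>>> arm_command --motion '[[[1,0,0,0.001,0,0,0],[1,0,0,0.002,0,0,0],[1,0,0,0.003,0,0,0],[1,0,0,0.004,0,0,0],[1,0,0,0.005,0,0,0],[1,0,0,0.005,0,0,0]]]'

```text
clock: 23.97
tool_pos: [558.9, 231.2, 123.2]
tcp_rot: [[-0.981, -0.195, -0.001], [-0.195, 0.981, -0.0], [0.001, -0.0, -1.0]]
force: [0.4, -0.9, -1.0]
grip_width: 0.237
```

>>> arm_command --motion '[[[1,0,0,0.001,0,0,0],[1,0,0,0.002,0,0,0],[1,0,0,0.003,0,0,0],[1,0,0,0.004,0,0,0],[1,0,0,0.005,0,0,0],[1,0,0,0.006,0,0,0],[1,0,0,0.007,0,0,0]]]'

```text
clock: 24.55
tool_pos: [559.1, 231.3, 116.4]
tcp_rot: [[-0.981, -0.195, 0.0], [-0.195, 0.981, -0.0], [-0.0, -0.0, -1.0]]
force: [0.0, 0.4, -1.5]
grip_width: 0.238
```

>>> arm_command --motion '[[[1,0,0,0.001,0,0,0],[1,0,0,0.002,0,0,0],[1,0,0,0.003,0,0,0],[1,0,0,0.004,0,0,0],[1,0,0,0.004,0,0,0]]]'

```text
clock: 24.97
tool_pos: [558.9, 231.2, 112.2]
tcp_rot: [[-0.981, -0.195, -0.0], [-0.195, 0.981, -0.0], [0.0, -0.0, -1.0]]
force: [0.0, 1.5, -1.3]
grip_width: 0.237
```

>>> arm_command --motion '[[[1,0,0,0.0005,0,0,0],[1,0,0,0.001,0,0,0],[1,0,0,0.0015,0,0,0],[1,0,0,0.0015,0,0,0]]]'

```text
clock: 25.3
tool_pos: [559.0, 231.2, 110.9]
tcp_rot: [[-0.981, -0.195, -0.0], [-0.195, 0.981, -0.0], [0.0, -0.0, -1.0]]
force: [-0.4, -0.4, -1.7]
grip_width: 0.238
```

>>> arm_command --motion '[[[1,0,0,0.0005,0,0,0],[1,0,0,0.001,0,0,0],[1,0,0,0.001,0,0,0]]]'

```text
clock: 25.55
tool_pos: [559.0, 231.3, 109.9]
tcp_rot: [[-0.981, -0.195, -0.0], [-0.195, 0.981, -0.0], [0.0, -0.0, -1.0]]
force: [-0.5, 0.0, -0.7]
grip_width: 0.242
```

>>> arm_command --motion '[[[1,0,0,0.0005,0,0,0],[1,0,0,0.001,0,0,0],[1,0,0,0.001,0,0,0]]]'

```text
clock: 25.8
tool_pos: [559.0, 231.3, 108.9]
tcp_rot: [[-0.981, -0.195, -0.0], [-0.195, 0.981, -0.0], [0.0, 0.0, -1.0]]
force: [-1.2, -0.1, -1.5]
grip_width: 0.24
```

>>> arm_command --motion '[[[1,0,0,0.0004,0,0,0],[1,0,0,0.0008,0,0,0],[1,0,0,0.0008,0,0,0]]]'

```text
clock: 26.05
tool_pos: [559.2, 231.3, 108.4]
tcp_rot: [[-0.981, -0.195, 0.0], [-0.195, 0.981, 0.0], [-0.0, -0.0, -1.0]]
force: [0.0, -0.2, -0.3]
grip_width: 0.238
```

>>> arm_command --motion '[[[1,0,0,0.0003,0,0,0],[1,0,0,0.0005,0,0,0],[1,0,0,0.0005,0,0,0]]]'

```text
clock: 26.3
tool_pos: [559.2, 231.3, 108.0]
tcp_rot: [[-0.981, -0.195, 0.0], [-0.195, 0.981, 0.0], [-0.0, 0.0, -1.0]]
force: [-0.0, -0.5, 1.5]
grip_width: 0.239
```

```bash
python3 - <<'E'
from h import *
w=cams.read_camera("wrist");s=bot.sense();R=s["tcp_rot"];T=s["tool_pos"];print(s["clock"],T,s["force"],s["torque"])
p=cams.read_camera("side");cv2.imwrite("pics/a5s.png",cv2.resize(p["image"][140:200,280:350,::-1],None,fx=8,fy=8,interpolation=2))
E
```

```text
26.35 [559.21412432 231.2968876  108.03274782] [-0.31740948 -0.36501482  0.73216654] [-0.02698801  0.11786027  0.0305833 ]
```

View pics/a5s.png

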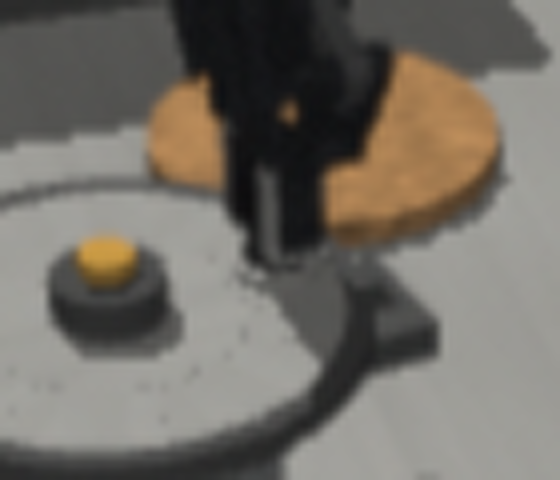

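>>> arm_command --motion '[[[0.74,0,0,0,0,0,0],[0.7,0,0,0,0,0,0],[0.65,0,0,0,0,0,0],[0.58,0,0,0,0,0,0],[0.5,0,0,0,0,0,0],[0.5,0,0,0,0,0,0],[0.5,0,0,0,0,0,0]]]'

```text
clock: 26.98
tool_pos: [559.1, 231.2, 107.7]
tcp_rot: [[-0.981, -0.195, 0.0], [-0.195, 0.981, -0.0], [-0.0, -0.0, -1.0]]
force: [0.5, 0.7, 0.7]
grip_width: 0.501
```

```bash
python3 - <<'E'
from h import *
w=cams.read_camera("wrist");s=bot.sense();print(s["clock"],s["tool_pos"],s["force"],s["grip_width"])
cv2.imwrite("pics/r1.png",w["image"][:,:,::-1])
E
```

```text
27.0333 [559.08630731 231.26899645 107.69856862] [-0.40793373  0.35698204  0.37801284] 0.49582671456603633
```

View pics/r1.png

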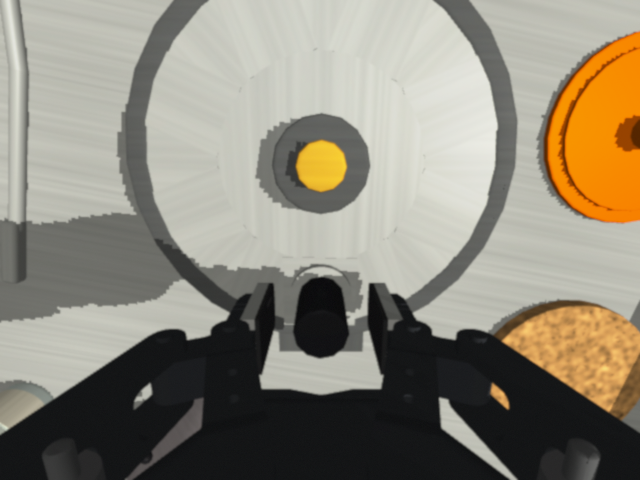

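Released, pin upright between the open fingers. Lift straight up.

>>> arm_command --motion '[[[0.5,0,0,-0.003,0,0,0],[0.5,0,0,-0.01,0,0,0],[0.5,0,0,-0.02,0,0,0],[0.5,0,0,-0.035,0,0,0],[0.5,0,0,-0.055,0,0,0],[0.5,0,0,-0.08,0,0,0],[0.5,0,0,-0.105,0,0,0],[0.5,0,0,-0.12,0,0,0],[0.5,0,0,-0.12,0,0,0],[0.5,0,0,-0.12,0,0,0],[0.5,0,0,-0.12,0,0,0]]]'

```text
clock: 27.95
tool_pos: [558.9, 231.2, 227.0]
tcp_rot: [[-0.981, -0.195, -0.001], [-0.195, 0.981, -0.0], [0.001, -0.0, -1.0]]
force: [0.6, -0.9, -0.7]
grip_width: 0.5
```

```bash
python3 - <<'E'
from h import *
w=cams.read_camera("wrist");cv2.imwrite("pics/f1.png",w["image"][:,:,::-1])
p=cams.read_camera("side");cv2.imwrite("pics/f1s.png",cv2.resize(p["image"][130:220,250:350,::-1],None,fx=6,fy=6,interpolation=2))
cv2.imwrite("pics/f1f.png",p["image"][:,:,::-1])
print(bot.sense()["clock"],bot.sense()["force"])
E
```

```text
28.05 [ 0.20741227 -0.4587079  -1.48417164]
```

View pics/f1.png

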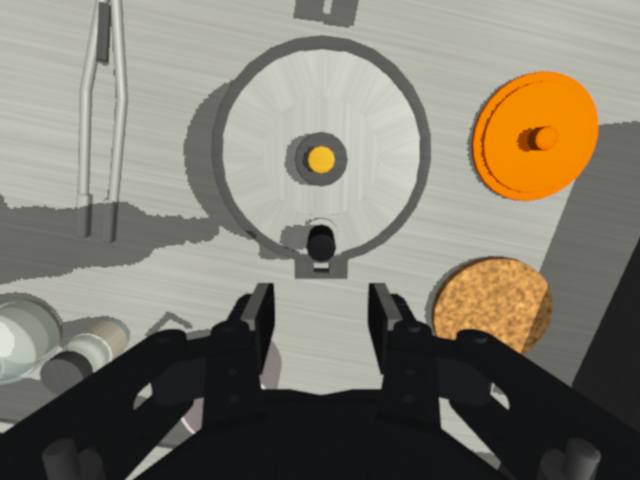

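View pics/f1s.png

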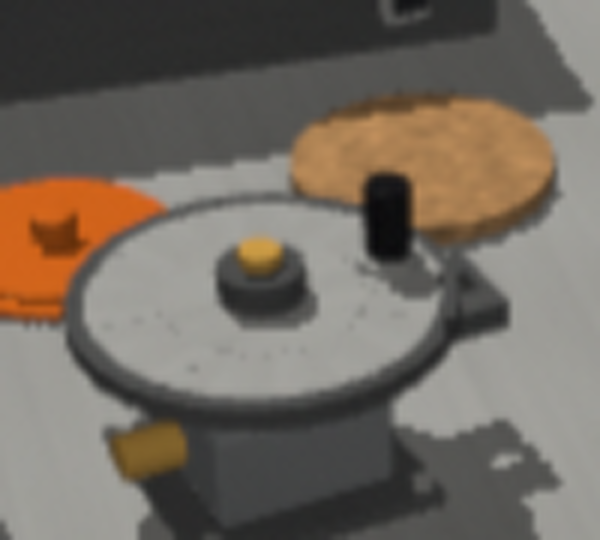

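View pics/f1f.png

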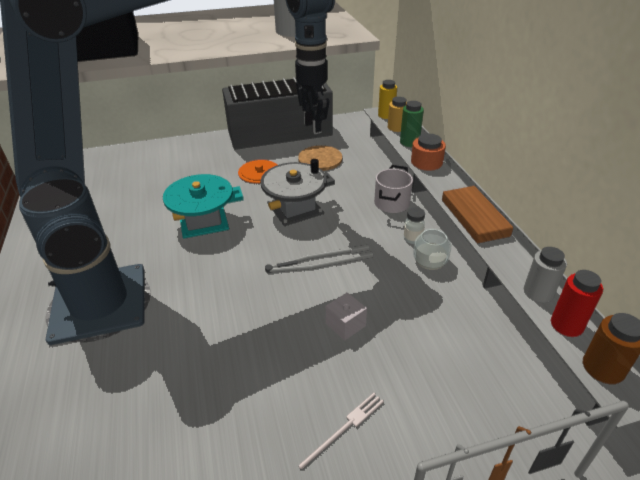

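Pin stands upright, flange on the wheel, centred on the slot; wheel still, arm clear, bystanders in place.

```bash
python3 -c "
from plant import order
print(order.close_job())"
```

```text
the job is handed in; nothing more can be done
None
```

I stopped the flywheel, lined its hole up with the slot, and pushed the locking pin home. The pin is released and the job was handed in at about 28 s.

- **Stopping the wheel:** I used a shut fingertip at about 3 N. Once it had stopped, I dragged it round at 3–6 N until the hole was over the slot. After lifting off, the wrist picture showed the hole within about 0.5 mm of the slot's centre line. A later top picture showed the wheel still at rest there.
- **Inserting the pin:** I moved the pin from its block into the hole in small steps. There was no noticeable force until the flange touched the wheel, where it was about 3 N. The tip was then about 21 mm below the tongue's top, worked out from the grip height.
- **Last checks:** The final wrist and side pictures show the pin upright with its flange down and the wheel at its slot position. The gripper is open and well clear, and the bystanders in view look as they were at the start.
- **What disagreed:** The cameras differed by 1–2 mm on the wheel axis. The top picture put the tongue at about 9.7° and the wrist camera at about 11.2°. The network marks for slot and hole in the top and side views were off by up to about 18 mm once the wheel was stopped. I lined up on what the wrist pictures showed directly. Hand-in gave no verdict.

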